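# Step a spacer gauge along a specimen rail

### The arm

A 6-joint arm with a two-finger parallel gripper is mounted at the origin on the work surface. World frame = base frame: x ahead of the robot, y to its left, z up, the work surface at z = 0. Lengths are in m, angles in degrees, forces in N, time in s.
With the tool pointing down it reaches from about 0.4 to 0.825 m from the base axis. Payload 7 kg.
Tool frame: the origin (TCP) lies at the very end of the fingers, on their centre line; the grasp point (between the pads) lies 19 mm behind it; z points along the fingers, y is the direction in which the jaws open and shut (so a half turn about z gives the same grasp; the last joint's range is limited). The gripper opens to 88 mm and grips with 3 to 60 N. Pads are 19 mm wide; open, the fingers measure 130 mm over their backs; the gripper's body (78 mm by 193 mm) begins 47 mm behind the grasp point.
Start: joints at [-49.899, 20.546, 0.682, 0, -70.136, -16.507], TCP at [0.27, -0.619, 0.227] pointing down, gripper open.
Joint ranges: [-176.03, 176.03], [-82.01, 121.73], [-58.28, 71.71], [-173.87, 95.51], [-174.79, -0.11], [-173.66, 173.66]. Speed limits (degrees/s): [136.94, 136.94, 172.46, 180, 180, 180].

### API

Orientations are given as [roll, pitch, yaw] about the fixed x, y, z axes, in that order (R = Rz(yaw) Ry(pitch) Rx(roll)).
In Python, from plant import ctrl gives the robot as it stands.
- The arm moves only by the tool move_arm, never from a script. Its argument "increments" is a list of rows, each a list of 2 entries, a list of its own where there are three numbers: the shift along the world's x, y, z in mm, then the turn about the world's z in rad. A call has exactly 8 rows; each row shifts and turns the pose as measured when the row begins; what a row does not reach is not made up. A row lasts 1/10 s, in which the tool goes at most 50 mm and 8.59 degrees, less where a joint would pass 70% of its speed; a pose out of reach is approached as far as the arm can. A call with a gripper value outside its range is refused whole. "jaw" is the gripper command: -1 is shut, 1 is fully open, values between are in proportion, set as the call begins (left out, the last holds). The fingers move at their own pace and stop on an object; the grip force is fixed at half the most. Time passes only in rows, so rows that do not move let the fingers close, or fill a call up. It gives the time, the measured TCP pose, the force and the opening at its end, in the units of the state.
- ctrl.get_obs(): the state, without advancing time (a new reading comes with each control period).
- ctrl.snapshot(name): name is "scene" or "top" or "wrist"; returns a dict with "color" (480x640x3 uint8, red, green, blue), "fx", "fy", "cx", "cy" (pixels), "R" (3x3) and "t" (3): a world point X has camera coordinates R X + t. Camera axes: x right, y down, z forward; pixel columns grow to the right and rows downward; lengths in m; the calibration is good to about 2 mm. A picture is of the moment at which its call begins. There is no depth.
- ctrl.close_job(): hands the job in, once; it reports no verdict.
The state is a dict: "clock": time; "joint_pos": joint angles; "qvel": joint speeds; "tau": joint torques, N m; "tool_pos": TCP position; "orientation": TCP orientation; "force": force on the tool from outside, world axes, zero at the start; "moment": the same for the moment, N m; "opening": finger opening in m.
Only numpy, scipy, OpenCV 4.12 (cv2) and the standard library are available. Lean on these libraries where they do the work, as an engineer would, in place of code of your own. Each camera call takes 0.05 s, during which the arm holds its last target.

### The job

Pick up the steel spacer gauge and set the three carriers on the rail to equal 30 mm gaps with it, from the end stop outwards: straddle each carrier, thick foot towards the stop, and drag it along until the thick foot rests on the part before it (the stop's contact button, then the carrier just set), feeling for that touch and never pressing on that part with more than 12 N, so that it does not shift. All gaps start too wide, so never push a carrier outwards. Finally stand the gauge upright on the bench, clear of the fixture, let go, and leave everything else where it lies.

Things in the scene. Friction and masses are not known exactly. Their poses are not given: they have to be found in the camera images.
- gauge: Plain steel inverted U, upright on the bench, about 250 g, 24 mm wide (x). Origin: level with the feet's undersides, midway between them; z up. Thick spacer foot y -33..-15 mm, thin drag foot y +15..+23 mm: 30 mm free between. Feet 34 mm tall; bridge z 34..46. Grip tab on top: y -13..+3, x -18..+18, z 46..86. At the start its -y (thick foot) points roughly along the fixture's -y.
- fixture: Aluminium setup plate fixed to the bench, 170 (x) by 300 (y) by 12 mm; origin: centre of its underside. Along its y axis, at x = 0, runs a slide rail 40 mm wide, top 20 mm above the bench. Rail, stop and carriers move with it.
- stop: Rigid end stop, aluminium block 60 (x) by 22 (y) mm, top 52 mm above the bench, at the -y end of the rail. Origin: middle of its face that looks along the row, at the height of the rail's top (20 mm above the bench). y points along the rail, away from the stop, along the row; z up. From this face a round steel contact button (18 mm across, 13 mm above the rail's top) sticks out by 2 to 20 mm, differently each time, not measured: the gap counts from its tip.
- carrier1 (a point): Carrier next to the stop: dark steel bar across the rail, 18 mm thick (y), 60 wide (x), top 26 mm above the rail's top; brass screw 12 mm across sticks out 8 mm at its -x end. Origin: its middle at the rail's top; axes as the stop's. Slides along y only, takes 12.5 N, stays where left. Dragged by the gauge's thin foot till the thick one touches, the gap is 30 mm (18 mm foot + 12 mm slack).
- carrier2 (a point): Second carrier, the same in all; set (30 mm gap) when its origin is 48 mm from that of carrier1.
- carrier3 (a point): Third, outermost carrier, the same in all; set (30 mm gap) when its origin is 48 mm from that of carrier2.
- slide1 (a joint): The first carrier itself (body and slide): travel of the first carrier along the rail, m; it falls as the carrier moves towards the stop (zero has no meaning for the job).
- slide2 (a joint): The same for the second carrier.
- slide3 (a joint): The same for the third carrier.
- coupon: Bystander: glass coupon 34 by 50 by 4 mm lying on the setup plate beside the carriers, on the -x side. Origin at its underside's centre.
- driver: Bystander: black-handled screwdriver 130 mm long lying on the setup plate on the +x side, along the rail.
- loupe: Bystander: black loupe, 38 mm across, 36 mm high, standing on the bench.
- lens: Bystander: black lens, 52 mm across, 62 mm high, standing on the bench.
- glassplate: Bystander: glass plate 90 by 90 by 12 mm lying on the bench.
- cleaner: Bystander: white bottle, 60 mm across, 150 mm high, standing on the bench.
- blockbox: Bystander: open wooden box 100 by 160 by 40 mm on the bench.
There are look-alikes about, which are no part of the job. What is shaped like the gauge but blue is not meant.

How it is judged (in metres and radians):
On the way, in this order (a step that is already met when the one before it is completed fails the run):
1. the gauge drags the first carrier and touches the stop's button: a 30 mm gap (y of carrier1 in the frame of stop between 0.039 and 0.061 m and contact force between gauge and stop above 0.5 N and contact force between gauge and slide1 above 0.5 N), for 0.02 s.
2. the gauge drags the second carrier and touches the first, 30 mm (within 2) apart (y of carrier1 in the frame of stop between 0.039 and 0.061 m and y of carrier2 in the frame of carrier1 between 0.046 and 0.05 m and contact force between gauge and slide1 above 0.5 N and contact force between gauge and slide2 above 0.5 N), for 0.02 s.
3. the gauge drags the third carrier and touches the second, 30 mm (within 2) apart (y of carrier1 in the frame of stop between 0.039 and 0.061 m and y of carrier2 in the frame of carrier1 between 0.046 and 0.05 m and y of carrier3 in the frame of carrier2 between 0.046 and 0.05 m and contact force between gauge and slide2 above 0.5 N and contact force between gauge and slide3 above 0.5 N), for 0.02 s.
At the end, for the whole second after the job is handed in: The first carrier is where the gauge set it (its origin 39 to 61 mm from the stop's face, as the button is 2 to 20 mm out), the other two gaps are 30 mm within 2 mm (carrier origins 48 mm apart), and the gauge stands upright (within 0.1 rad) and at rest on the bench, not on the fixture (y of carrier1 in the frame of stop between 0.039 and 0.061 m and y of carrier2 in the frame of carrier1 between 0.046 and 0.05 m and y of carrier3 in the frame of carrier2 between 0.046 and 0.05 m and height (world z) of gauge below 0.004 m and angle between gauge's own z axis and vertical below 0.1 rad and linear speed of gauge below 0.02 m/s); the robot touches nothing.
It fails at once if the gauge presses on the part before the carrier it drags (stop, or a carrier already set) with more than 12 N (contact force between gauge and stop above 12 N or (contact force between gauge and slide1 above 12 N and contact force between gauge and slide2 above 0.5 N) or (contact force between gauge and slide2 above 12 N and contact force between gauge and slide3 above 0.5 N)).
It fails at once if a carrier is pushed outwards, away from the stop (faster than 15 mm/s) (velocity of joint any of slide1, slide2, slide3 above 0.015 m/s).
It fails at once if a bystander is moved more than 20 mm (distance of any of coupon, driver, loupe, lens, glassplate, cleaner, blockbox from where it was at the start of the episode above 0.02 m).
It also fails if it takes over 67 s, if anything falls off the work surface, if the arm or the gripper's body presses on something with over 40 N, if the wrist force passes 120 N, or if a joint passes its speed limit or range.

## Working session

There is one attempt and no reset: what is moved stays moved. The work goes in short steps, Python scripts to look and compute and a tool call to move; the robot and the scene stay as the last step left them, time stands still between calls to the robot, and variables do not carry over. Pictures are saved under pics/ and viewed, and the job is handed in when it is done.

Besides the shell and the picture viewer there is one more tool, called after "Call:" in YAML: its name, and indented under it one key for each argument. move_arm: Moves the arm, as the interface text tells. Its arguments: {"type":"object","properties":{"increments":{"type":"array","items":{"type":"array"}},"jaw":{"type":"number"}},"required":["increments"]}

```bash
ls; mkdir -p pics; python3 - <<'E'
from plant import ctrl
import cv2,numpy as np
print(ctrl.get_obs())
for n in ["scene","top","wrist"]:
    s=ctrl.snapshot(n); cv2.imwrite(f"pics/{n}0.png",s["color"][:,:,::-1])
    print(n,s["fx"],s["fy"],s["cx"],s["cy"],np.round(s["R"],4).tolist(),np.round(s["t"],4))
E
```

```text
pics
{'clock': 0.0, 'joint_pos': array([-4.98976724e+01,  2.05906166e+01,  6.33080640e-01, -2.09293400e-02,
       -7.01354619e+01, -1.65061142e+01]), 'qvel': array([-4.29863808e-02,  9.95665110e-04, -3.92468431e-02, -1.12650730e-02,
        7.83831428e-07,  6.33426248e-02]), 'tau': array([-1.62929398e-03, -5.82717812e+01,  2.93046552e+01,  6.99687481e+00,
        6.84214581e-03, -1.89465595e-04]), 'tool_pos': array([ 0.26996542, -0.61812073,  0.22562412]), 'orientation': array([ 1.79905244e+02, -7.56093395e-03, -1.56410908e+02]), 'force': array([-0.40139491,  0.16851776, -0.2597193 ]), 'moment': array([-0.08230871, -0.02205045,  0.02622693]), 'opening': 0.08758574706826744}
scene 508.11680726432246 508.11680726432246 329.5977726421968 237.9360923373106 [[-0.4585, 0.8886, -0.0111], [0.5335, 0.2652, -0.8032], [-0.7108, -0.3742, -0.5957]] [ 0.2553 -0.2398  1.5913]
top 528.2446199422926 528.2446199422926 320.51254166583044 231.6198067190507 [[-0.0277, -0.9996, -0.0047], [-0.9977, 0.0279, -0.0615], [0.0616, 0.003, -0.9981]] [0.0163 0.5442 1.54  ]
wrist 356.63976265687853 356.63976265687853 323.3546577546254 238.63733904526916 [[-0.4006, 0.9163, 0.0016], [0.8826, 0.3853, 0.2694], [0.2462, 0.1093, -0.963]] [ 0.6737 -0.0337  0.3902]
```

View pics/scene0.png

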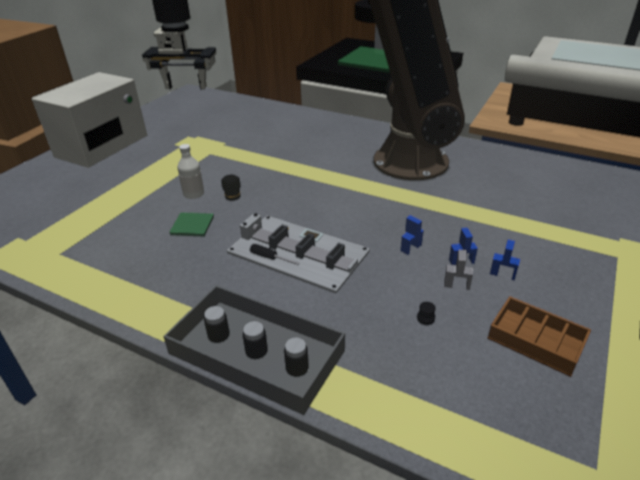

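View pics/top0.png

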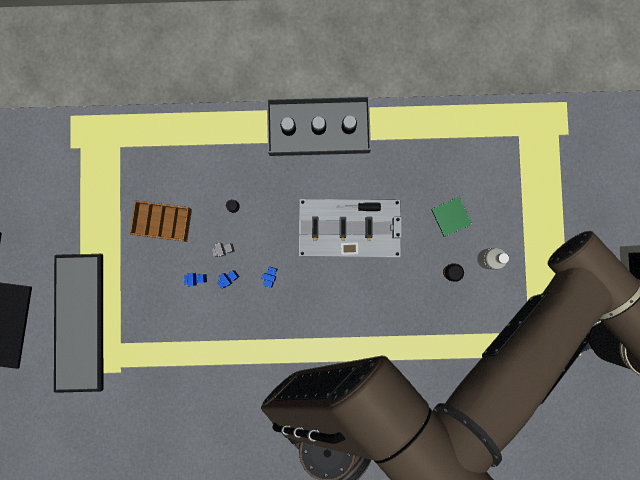

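View pics/wrist0.png

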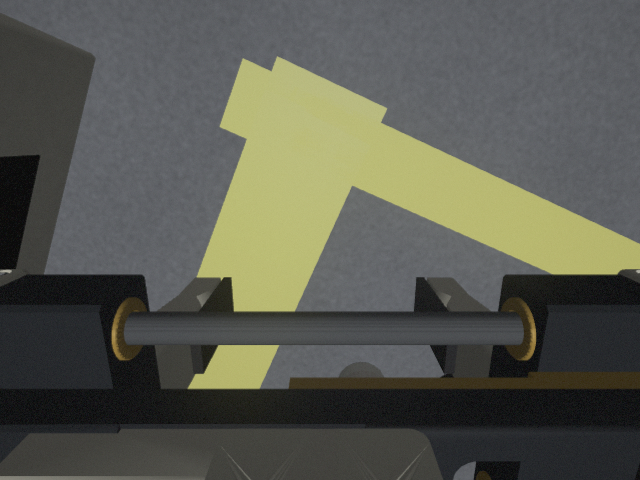

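Things that could be taken for the gauge in the top view: grey U at (223,249), and blue U's at (195,279), (228,279) and (270,276). By the description I choose the grey steel one. Next, close crops to check it.

```bash
cat > h.py <<'E'
import numpy as np,cv2
def ray(s,u,v):
    d=np.array([(u-s["cx"])/s["fx"],(v-s["cy"])/s["fy"],1.]); R=np.array(s["R"]);t=np.array(s["t"])
    return -R.T@t, R.T@d
def atz(s,u,v,z):
    c,d=ray(s,u,v); return c+d*(z-c[2])/d[2]
def proj(s,X):
    x=np.array(s["R"])@np.array(X)+np.array(s["t"]); return np.array([s["fx"]*x[0]/x[2]+s["cx"],s["fy"]*x[1]/x[2]+s["cy"]])
def tri(*obs):
    A=np.zeros((3,3));b=np.zeros(3)
    for s,u,v in obs:
        c,d=ray(s,u,v);d=d/np.linalg.norm(d);P=np.eye(3)-np.outer(d,d);A+=P;b+=P@c
    return np.linalg.solve(A,b)
def crop(s,x0,y0,w,h,k,name):
    c=s["color"][y0:y0+h,x0:x0+w,::-1]; cv2.imwrite(name,cv2.resize(c,None,fx=k,fy=k,interpolation=cv2.INTER_CUBIC))
E
python3 - <<'E'
from plant import ctrl
from h import *
import pickle
T=ctrl.snapshot("top");S=ctrl.snapshot("scene");pickle.dump((T,S),open("ts.pkl","wb"))
crop(T,195,225,60,45,12,"pics/g_top.png")
crop(T,290,190,120,80,6,"pics/f_top.png")
crop(S,435,240,60,50,12,"pics/g_sc.png")
crop(S,220,205,160,90,5,"pics/f_sc.png")
E
```

```text
(no output)
```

View pics/g_top.png

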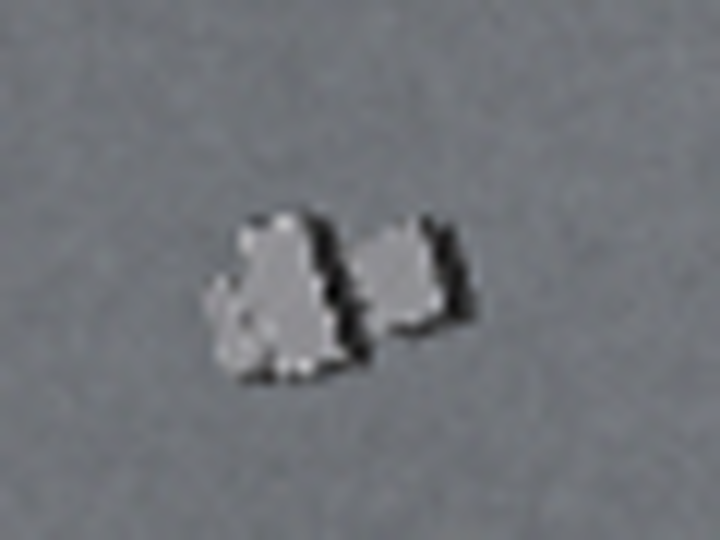

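View pics/f_top.png

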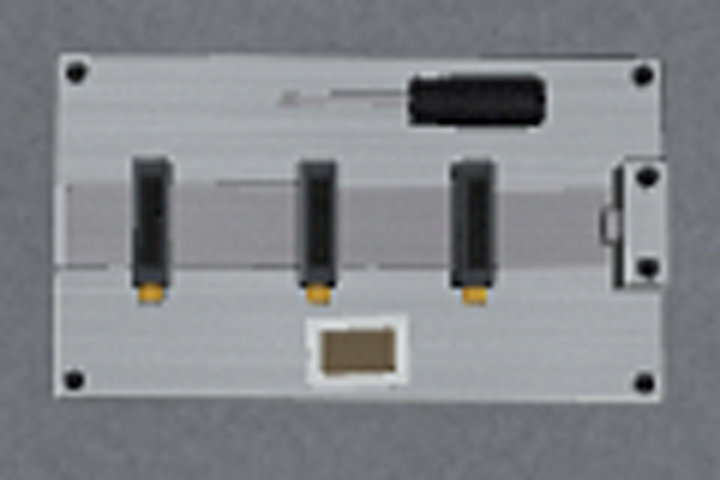

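View pics/g_sc.png

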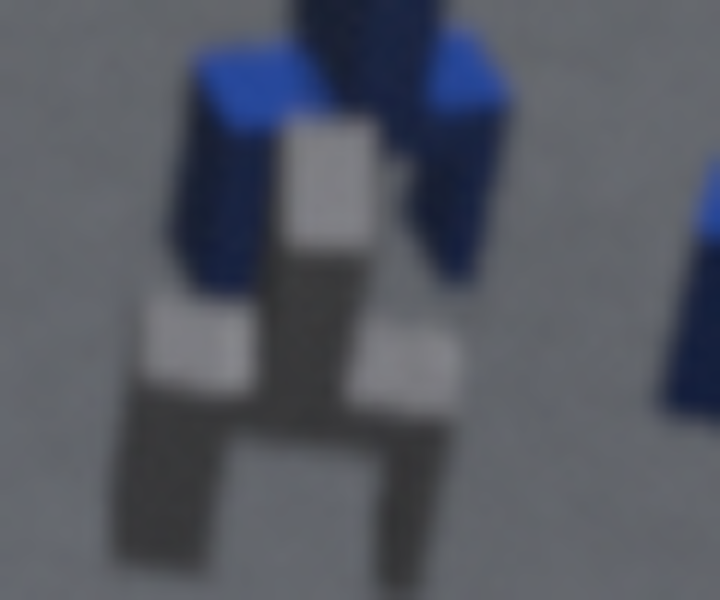

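View pics/f_sc.png

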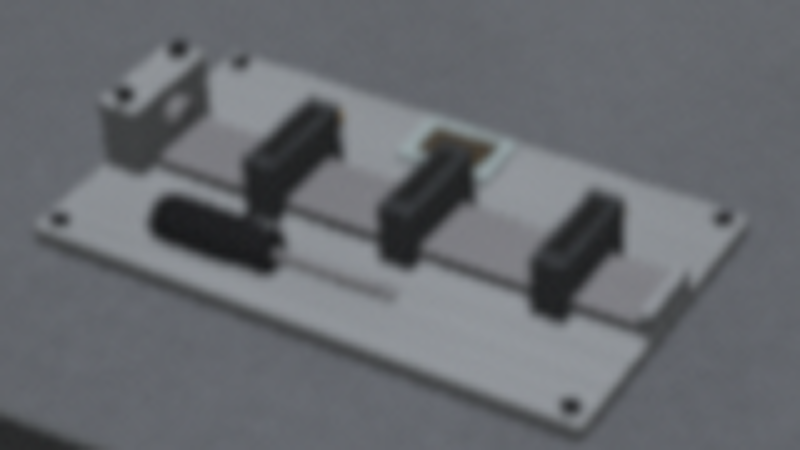

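```bash
python3 - <<'E'
from h import *
import pickle
T,S=pickle.load(open("ts.pkl","rb"))
np.set_printoptions(precision=4,suppress=True)
def c(x0,y0,k,p): return (x0+(p[0]+.5)/k-.5, y0+(p[1]+.5)/k-.5)
gt=c(195,225,12,(292,290)); gs=c(435,240,12,(328,182))
print("tab tri",tri((T,*gt),(S,*gs)), atz(T,*gt,.086),atz(S,*gs,.086))
f=lambda p:c(290,190,6,p); fs=lambda p:c(220,205,5,p)
# plate screws
for a,b,n in [((75,72),(570,405),'TL'),((643,75),(60,219),'TR'),((73,380),(724,217),'BL'),((644,383),(240,62),'BR')]:
    print(n,tri((T,*f(a)),(S,*fs(b))),atz(T,*f(a),.012))
for a,b,n in [((647,177),(124,95),'s1'),((647,268),(178,48),'s2')]:
    print(n,tri((T,*f(a)),(S,*fs(b))),atz(T,*f(a),.052))
for n,a in dict(c3a=(152,160),c3b=(151,285),c2a=(319,162),c2b=(317,285),c1a=(474,162),c1b=(472,285)).items(): print(n,atz(T,*f(a),.046))
print("button",atz(T,*f((601,225)),.033),"face",atz(T,*f((624,225)),.052))
for n,a in dict(railtop=(560,187),railtop2=(80,187),railb=(560,266),railb2=(80,266)).items(): print(n,atz(T,*f(a),.02))
E
```

```text
tab tri [0.5002 0.288  0.0845] [0.5   0.288 0.086] [0.5024 0.2879 0.086 ]
TL [0.6361 0.0523 0.0112] [0.6355 0.0533 0.012 ]
TR [ 0.6268 -0.2283  0.011 ] [ 0.6261 -0.2272  0.012 ]
BL [0.4837 0.0574 0.0116] [0.4834 0.0582 0.012 ]
BR [ 0.4748 -0.2234  0.0112] [ 0.4741 -0.2221  0.012 ]
s1 [ 0.573  -0.2228  0.0518] [ 0.5722 -0.2216  0.052 ]
s2 [ 0.5291 -0.2208  0.0535] [ 0.5285 -0.22    0.052 ]
c3a [0.5877 0.016  0.046 ]
c3b [0.5273 0.0181 0.046 ]
c2a [ 0.5844 -0.0645  0.046 ]
c2b [ 0.525  -0.0618  0.046 ]
c1a [ 0.5823 -0.1393  0.046 ]
c1b [ 0.523  -0.1364  0.046 ]
button [ 0.551  -0.2011  0.033 ] face [ 0.5494 -0.2097  0.052 ]
railtop [ 0.5711 -0.1834  0.02  ]
railtop2 [0.5777 0.052  0.02  ]
railb [ 0.5323 -0.182   0.02  ]
railb2 [0.5389 0.053  0.02  ]
```

The gauge is the grey one (tab triangulates to z≈0.085, which fits the 86 mm given). The thick foot faces the stop, world −y. Fixture yaw is about −1.9°, and the screw heights come out at about 12 mm as expected. I'm moving so the wrist camera can see the fixture.

Call:
move_arm:
  increments:
    - [[20, 39, 3], -0.015]
    - [[20, 39, 3], -0.015]
    - [[20, 39, 3], -0.015]
    - [[20, 39, 3], -0.015]
    - [[20, 39, 3], -0.015]
    - [[20, 39, 3], -0.015]
    - [[20, 39, 3], -0.015]
    - [[20, 39, 3], -0.015]
  jaw: 0.2

```text
clock: 1.05
tool_pos: [0.4303, -0.2986, 0.2477]
orientation: [179.8, -0.1, -164.1]
force: [0.9, 0.2, 0.5]
opening: 0.0525
```

Call:
move_arm:
  increments:
    - [[30, 36, 0], 0]
    - [[30, 36, 0], 0]
    - [[30, 36, 0], 0]
    - [[30, 36, 0], 0]
    - [[30, 36, 0], 0]
    - [[30, 36, 0], 0]
    - [[0, 0, 0], 0]
    - [[0, 0, 0], 0]

```text
clock: 1.85
tool_pos: [0.6177, -0.0664, 0.2492]
orientation: [179.8, 0.1, -163.7]
force: [0.5, -0.0, -0.3]
opening: 0.0525
```

```bash
cat > snap.py <<'E'
import sys,pickle
from plant import ctrl
from h import *
n=sys.argv[1]
o=ctrl.get_obs(); s=ctrl.snapshot("wrist"); pickle.dump((o,s),open(n+".pkl","wb")); cv2.imwrite("pics/"+n+".png",s["color"][:,:,::-1])
print(o["clock"],o["tool_pos"],o["orientation"],o["force"],o["moment"])
E
python3 snap.py w1
```

```text
1.85 [ 0.61773134 -0.06638005  0.24915179] [ 1.79842654e+02  1.32430759e-01 -1.63714694e+02] [ 0.5343277  -0.03251765 -0.31562582] [-0.01374961  0.03401474 -0.03711038]
```

View pics/w1.png

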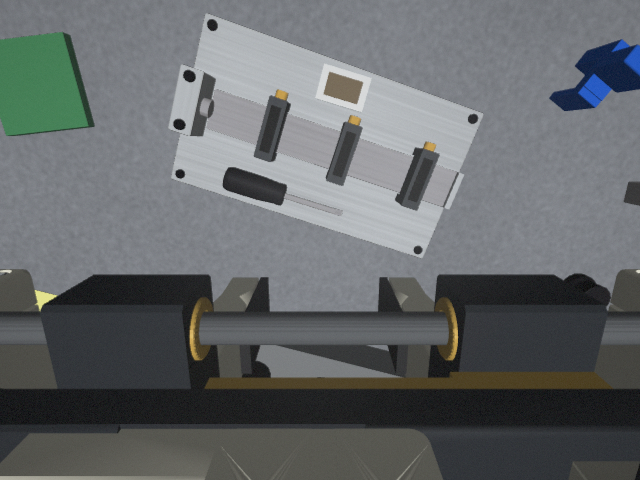

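The wrist view shows the stop with its button tip near (212,108), the carriers at about (272,128), (346,152) and (420,178), and plate screws at (212,25), (473,118), (180,174) and (418,250).

```bash
python3 - <<'E'
from h import *
import pickle
o,s=pickle.load(open("w1.pkl","rb"))
crop(s,165,5,160,180,4,"pics/w1a.png"); s2=s; crop(s,310,90,170,170,4,"pics/w1b.png")
E
```

```text
(no output)
```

View pics/w1a.png

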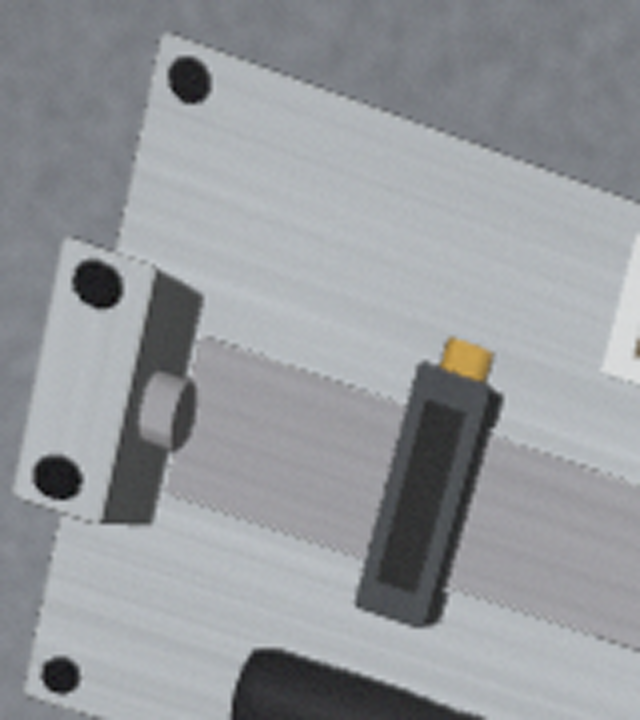

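View pics/w1b.png

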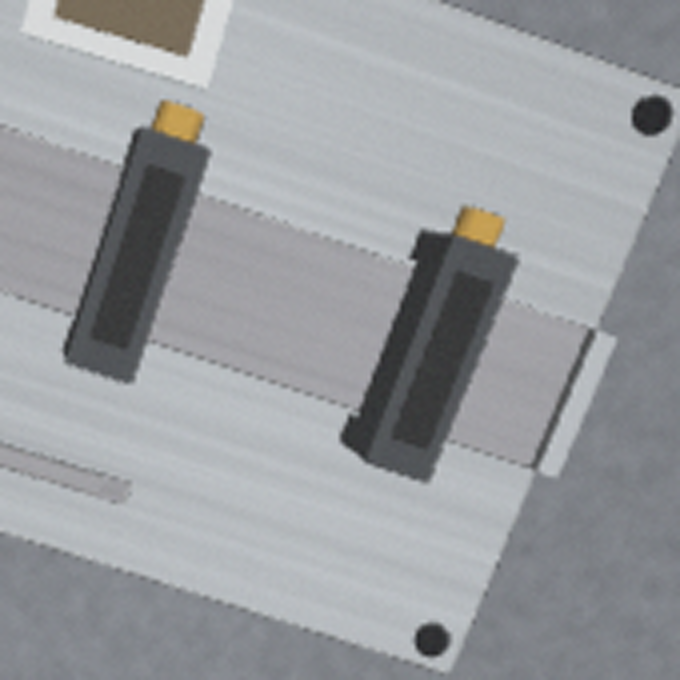

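```bash
python3 - <<'E'
from h import *
import pickle
np.set_printoptions(precision=4,suppress=True)
T,S=pickle.load(open("ts.pkl","rb"))
o,s=pickle.load(open("w1.pkl","rb"))
a=lambda p:(165+(p[0]+.5)/4-.5,5+(p[1]+.5)/4-.5)
b=lambda p:(310+(p[0]+.5)/4-.5,90+(p[1]+.5)/4-.5)
f=lambda p:(290+(p[0]+.5)/6-.5,190+(p[1]+.5)/6-.5)
BR=atz(s,*a((190,80)),.012);TR=atz(s,*a((61,675)),.012);BL=atz(s,*b((652,115)),.012);TL=atz(s,*b((431,640)),.012)
print(BR,TR,BL,TL)
yv=(BL-BR+TL-TR)[:2];yv/=np.linalg.norm(yv);xv=(TR-BR+TL-BL)[:2];xv/=np.linalg.norm(xv)
print("yaw from y",np.degrees(np.arctan2(-yv[0],yv[1])),"from x",np.degrees(np.arctan2(xv[1],xv[0])))
c=(BR+TR+BL+TL)[:2]/4;print("centre",c, tri((T,*f((75,72))),(s,*b((431,640)))),tri((T,*f((644,383))),(s,*a((190,80)))))
th=(np.arctan2(-yv[0],yv[1])+np.arctan2(xv[1],xv[0]))/2
Y=np.array([-np.sin(th),np.cos(th)]);X=np.array([np.cos(th),np.sin(th)])
def loc(n,p): d=p[:2]-c; print(n,p,"fx",round(d@X*1e3,1),"fy",round(d@Y*1e3,1))
for n,p in dict(s1=a((57,477)),s2=a((98,284))).items(): loc(n,atz(s,*p,.052))
for n,p,q in [("c1",a((421,497)),(473,223)),("c2",b((137,257)),(318,223)),("c3",b((443,359)),(151,223))]:
    loc(n,atz(s,*p,.046)); print(tri((s,*p),(T,*f(q))))
loc("c1 L",atz(s,*a((388,487)),.046));loc("c1 R",atz(s,*a((462,510)),.046))
loc("button",atz(s,*a((183,412)),.033))
loc("face top",atz(s,*a((128,396)),.052)); 
loc("face base",atz(s,*a((178,411)),.02))
E
```

```text
[ 0.4753 -0.2208  0.012 ] [ 0.6274 -0.2257  0.012 ] [0.4844 0.0594 0.012 ] [0.6367 0.0542 0.012 ]
yaw from y -1.8853093085847865 from x -1.919117688487019
centre [ 0.556  -0.0832] [0.6355 0.0531 0.0155] [ 0.4742 -0.223   0.0055]
s1 [ 0.5737 -0.2207  0.052 ] fx 22.3 fy -136.8
s2 [ 0.5294 -0.2191  0.052 ] fx -22.0 fy -136.7
c1 [ 0.554  -0.1378  0.046 ] fx -0.2 fy -54.6
[ 0.5539 -0.1391  0.0349]
c2 [ 0.5564 -0.0621  0.046 ] fx -0.3 fy 21.1
[ 0.5555 -0.0627  0.0493]
c3 [0.5586 0.0191 0.046 ] fx -0.7 fy 102.3
[0.5576 0.0174 0.0513]
c1 L [ 0.554 -0.146  0.046] fx 0.1 fy -62.8
c1 R [ 0.5541 -0.1275  0.046 ] fx -0.4 fy -44.4
button [ 0.5512 -0.2008  0.033 ] fx -0.8 fy -117.7
face top [ 0.5512 -0.208   0.052 ] fx -0.6 fy -124.9
face base [ 0.5515 -0.206   0.02  ] fx -0.4 fy -122.9
```

Call:
move_arm:
  increments:
    - [[-8, 48, -5], 0]
    - [[-8, 48, -5], 0]
    - [[-8, 48, -5], 0]
    - [[-8, 48, -5], 0]
    - [[-8, 48, -5], 0]
    - [[-8, 48, -5], 0]
    - [[-8, 48, -5], 0]
    - [[0, 0, 0], 0]

```text
clock: 2.7
tool_pos: [0.5566, 0.2697, 0.2149]
orientation: [179.8, 0.3, -164.6]
force: [-0.0, -0.9, 0.9]
opening: 0.0525
```

```bash
python3 snap.py w2
```

```text
2.7 [0.55661638 0.26972247 0.21494785] [ 179.82540551    0.32668369 -164.64551063] [-0.04554989 -0.88631117  0.90427214] [-0.16100309  0.00654272  0.05401292]
```

View pics/w2.png

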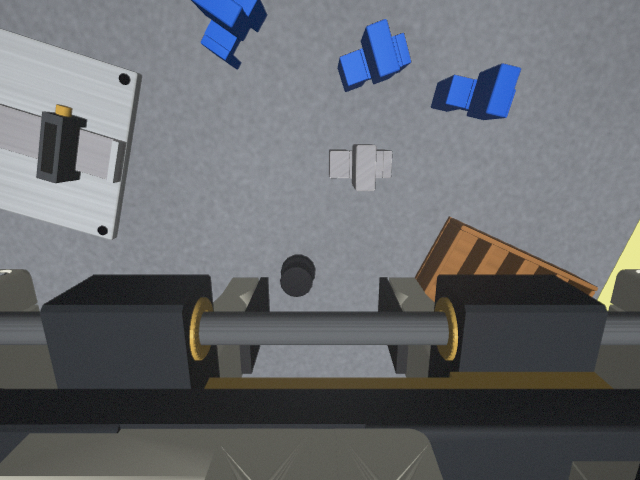

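The grey gauge is upright at (365,167), its thick foot at (341,164) towards the fixture. The blue look-alikes are above it, and the loupe is at (297,275).

```bash
python3 - <<'E'
from h import *
import pickle
o,s=pickle.load(open("w2.pkl","rb"))
crop(s,320,130,80,75,8,"pics/w2a.png")
print(atz(s,297,275,.036))
E
```

```text
[0.62226687 0.26128975 0.036     ]
```

View pics/w2a.png

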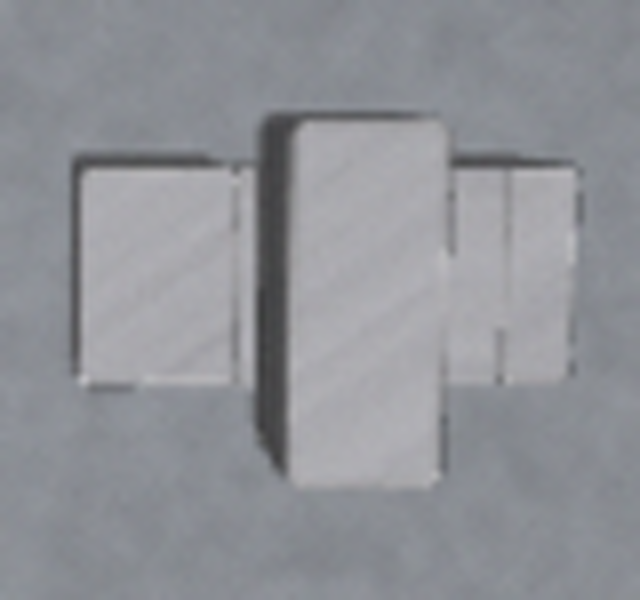

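```bash
python3 - <<'E'
from h import *
import pickle
np.set_printoptions(precision=4,suppress=True)
T,S=pickle.load(open("ts.pkl","rb"))
o,s=pickle.load(open("w2.pkl","rb"))
a=lambda p:(320+(p[0]+.5)/8-.5,130+(p[1]+.5)/8-.5)
P=[atz(s,*a(p),.086)[:2] for p in [(297,121),(446,121),(440,488),(287,488)]]
print(P, np.mean(P,0))
v=P[1]+P[0]-P[2]-P[3] # toward -x(gauge)
print("x-axis yaw",np.degrees(np.arctan2(-v[1],-v[0])), [np.linalg.norm(P[i]-P[(i+1)%4]) for i in range(4)])
w=P[1]-P[0]+P[2]-P[3]; print("y-axis yaw",np.degrees(np.arctan2(-w[0],w[1])))
q=[atz(s,*a(p),.046)[:2] for p in [(80,165),(78,383),(577,165),(572,383)]]
print(q); w=q[2]-q[0]+q[3]-q[1]; print("bridge yaw",np.degrees(np.arctan2(-w[0],w[1])),np.linalg.norm(w)/2, np.mean(q,0))
gs=(435+(328.5)/12-.5,240+182.5/12-.5)
print(tri((s,*a((367.5,304.5))),(S,*gs)))
E
```

```text
[array([0.4846, 0.2777]), array([0.4807, 0.2917]), array([0.5149, 0.302 ]), array([0.519 , 0.2871])] [0.4998 0.2896]
x-axis yaw 15.971974833027069 [np.float64(0.014482255266559056), np.float64(0.03572362764745743), np.float64(0.015397855407068475), np.float64(0.035708199699008104)]
y-axis yaw 15.36432914531152
[array([0.4953, 0.2597]), array([0.5185, 0.2659]), array([0.4806, 0.313 ]), array([0.5036, 0.32  ])]
bridge yaw 15.36656129335127 0.055678189375247926 [0.4995 0.2897]
[0.4999 0.2887 0.0844]
```

Call:
move_arm:
  increments:
    - [[-28, 10, -20], 0]
    - [[-28, 10, -20], 0]
    - [[0, 0, -25], 0]
    - [[0, 0, -25], 0]
    - [[0, 0, -10], 0]
    - [[0, 0, 0], 0]
    - [[0, 0, 0], 0]
    - [[0, 0, 0], 0]

```text
clock: 3.55
tool_pos: [0.5027, 0.2793, 0.118]
orientation: [179.7, 0.7, -165.2]
force: [-0.5, -0.0, -0.3]
opening: 0.0521
```

```bash
python3 snap.py w3
```

```text
3.55 [0.50272134 0.27925668 0.11795476] [ 179.72401037    0.71973253 -165.22985504] [-0.53974613 -0.03390958 -0.34043928] [ 0.0046737  -0.02827082 -0.02994622]
```

View pics/w3.png

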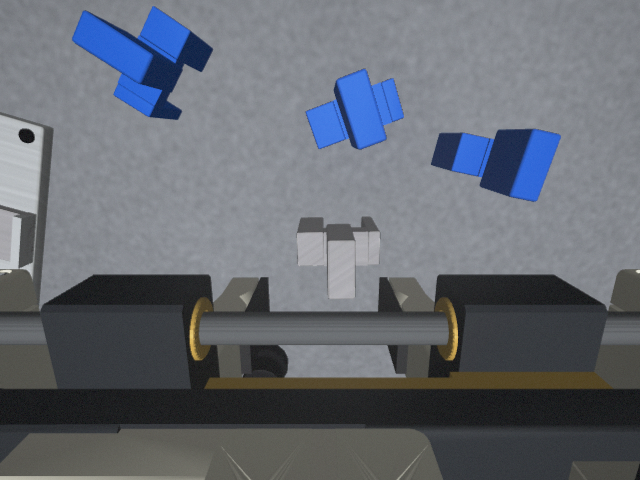

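Call:
move_arm:
  increments:
    - [[-2, 9, 0], 0]
    - [[0, 0, -14], 0]
    - [[0, 0, -16], 0]
    - [[0, 0, -16], 0]
    - [[0, 0, -14], 0]
    - [[0, 0, -5], 0]
    - [[0, 0, 0], 0]
    - [[0, 0, 0], 0]

```text
clock: 4.4
tool_pos: [0.504, 0.2957, 0.0574]
orientation: [179.4, 1.4, -165.1]
force: [0.0, 0.7, 0.6]
opening: 0.0526
```

```bash
python3 snap.py w4
```

```text
4.4 [0.50398948 0.29567401 0.05741951] [ 179.3822006     1.35003532 -165.1363959 ] [0.00993461 0.66113219 0.57956583] [-0.07244596  0.06154222  0.0077146 ]
```

View pics/w4.png

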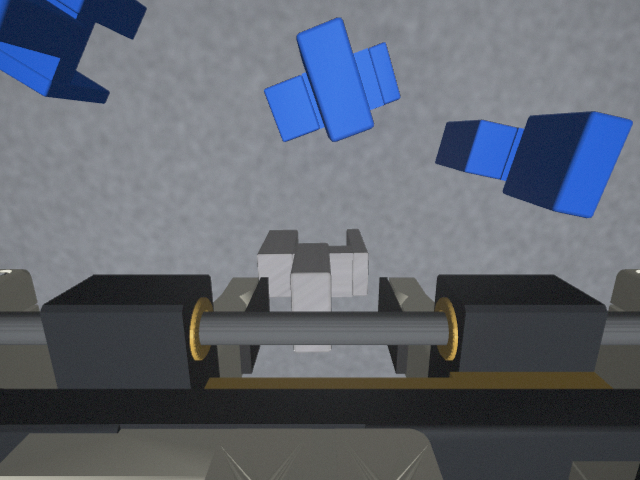

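Call:
move_arm:
  increments:
    - [[-4, -6, -3], 0]
    - [[0, 0, -4], 0]
    - [[0, 0, 0], 0]
    - [[0, 0, 0], 0]
    - [[0, 0, 0], 0]
    - [[0, 0, 0], 0]
    - [[0, 0, 0], 0]
    - [[0, 0, 0], 0]

```text
clock: 5.25
tool_pos: [0.5006, 0.29, 0.0522]
orientation: [179.3, 1.5, -165.1]
force: [0.0, -0.0, 0.5]
opening: 0.053
```

```bash
python3 snap.py w5
```

```text
5.25 [0.50061051 0.28997905 0.0521901 ] [ 179.26494307    1.54126341 -165.14551212] [ 0.02164594 -0.00379385  0.5264778 ] [-0.03838894  0.04290625 -0.02536254]
```

View pics/w5.png

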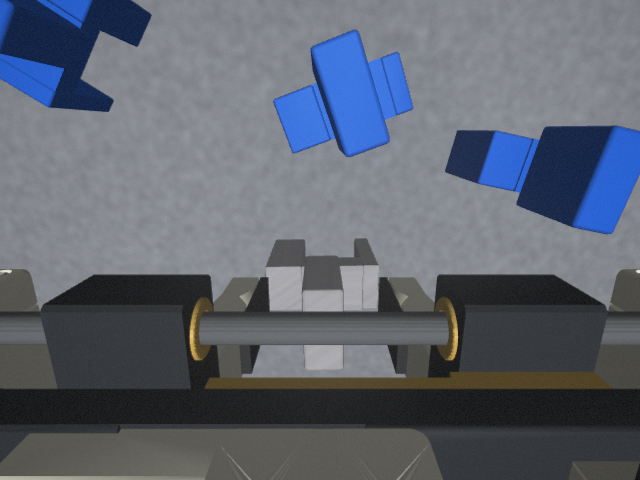

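The jaws straddle the tab and it sits centred (323 vs 325). I'm closing now.

Call:
move_arm:
  increments:
    - [[-0.5, 0, -2], 0]
    - [[0, 0, 0], 0]
    - [[0, 0, 0], 0]
    - [[0, 0, 0], 0]
    - [[0, 0, 0], 0]
    - [[0, 0, 0], 0]
    - [[0, 0, 0], 0]
    - [[0, 0, 0], 0]
  jaw: -1

```text
clock: 6.1
tool_pos: [0.5001, 0.2897, 0.05]
orientation: [179.3, 1.5, -165.1]
force: [0.2, -0.4, -0.1]
opening: 0.0159
```

Call:
move_arm:
  increments:
    - [[0, 0, 25], 0]
    - [[0, 0, 30], 0]
    - [[0, 0, 30], 0]
    - [[0, 0, 15], 0]
    - [[5, -30, 0], -0.04]
    - [[6, -40, 0], -0.04]
    - [[6, -40, 0], -0.04]
    - [[0, 0, 0], 0]

```text
clock: 6.9
tool_pos: [0.5133, 0.1761, 0.1499]
orientation: [179.3, 1.1, -172.2]
force: [-0.3, -0.3, -3.5]
opening: 0.0156
```

```bash
python3 snap.py w6
```

```text
6.9 [0.51330483 0.17610971 0.14985838] [ 179.33180493    1.10685631 -172.21064081] [-0.32057116 -0.34158343 -3.52094587] [0.04614815 0.02242907 0.00446501]
```

View pics/w6.png

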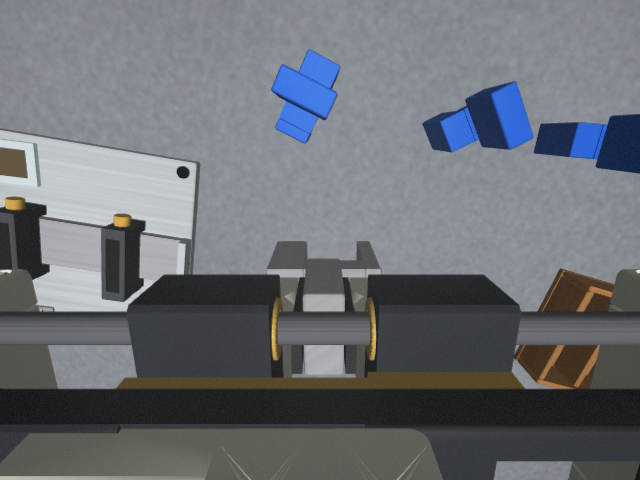

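Call:
move_arm:
  increments:
    - [[6, -45, 0], -0.024]
    - [[6, -45, 0], -0.024]
    - [[6, -45, 0], -0.024]
    - [[6, -45, 0], -0.024]
    - [[6, -45, 0], -0.024]
    - [[5, -40, 0], -0.024]
    - [[4, -32, 0], -0.02]
    - [[0, 0, 0], 0]

```text
clock: 7.75
tool_pos: [0.5539, -0.1232, 0.1477]
orientation: [179.2, 1.1, 178.6]
force: [0.5, 1.0, -2.7]
opening: 0.016
```

Call:
move_arm:
  increments:
    - [[0, 0, 0], 0]
    - [[0, 0, 0], 0]
    - [[0, 0, 0], 0]
    - [[0, 0, 0], 0]
    - [[0, 0, 0], 0]
    - [[0, 0, 0], 0]
    - [[0, 0, 0], 0]
    - [[0, 0, 0], 0]

```text
clock: 8.55
tool_pos: [0.5542, -0.1186, 0.1469]
orientation: [179.1, 1.1, 178.9]
force: [-0.6, -0.4, -2.8]
opening: 0.0154
```

```bash
python3 snap.py w7; python3 - <<'E'
from plant import ctrl
from h import *
T=ctrl.snapshot("top");crop(T,290,170,130,100,6,"pics/t7.png")
E
```

```text
8.55 [ 0.55422843 -0.11859619  0.14685178] [179.09190105   1.0774201  178.93926324] [-0.62755764 -0.37204147 -2.82083392] [-0.06794179  0.11151549 -0.00748782]
```

View pics/w7.png

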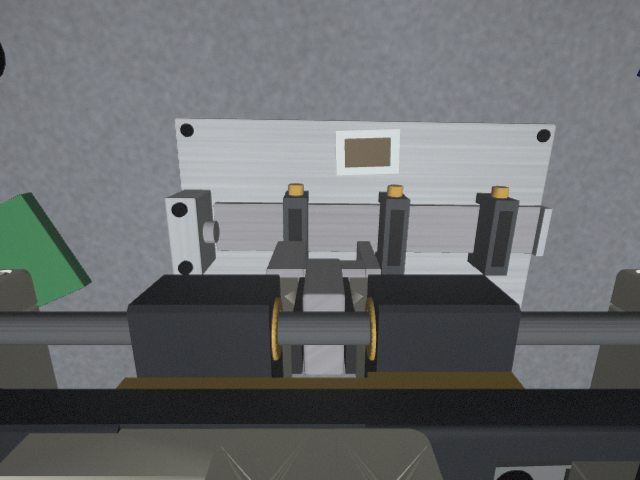

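View pics/t7.png

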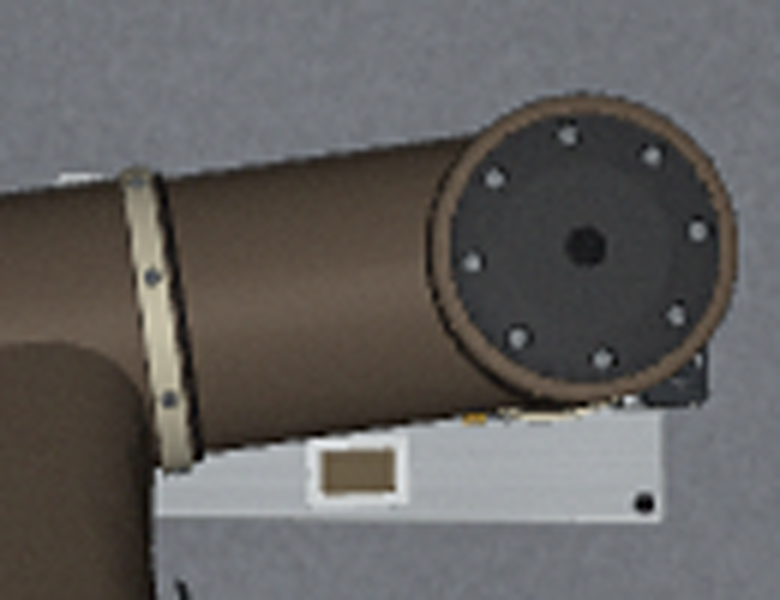

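Call:
move_arm:
  increments:
    - [[0, -12, -5], -0.007]
    - [[0, -11, -10], -0.007]
    - [[0, 0, -15], 0]
    - [[0, 0, 0], 0]
    - [[0, 0, 0], 0]
    - [[0, 0, 0], 0]
    - [[0, 0, 0], 0]
    - [[0, 0, 0], 0]

```text
clock: 9.45
tool_pos: [0.5541, -0.1461, 0.115]
orientation: [179.1, 1.1, 177.9]
force: [0.9, 0.2, -2.1]
opening: 0.0157
```

```bash
python3 snap.py w8;python3 - <<'E'
from plant import ctrl
from h import *
S=ctrl.snapshot("scene");crop(S,200,160,180,135,4,"pics/s8.png")
E
```

```text
9.45 [ 0.55412194 -0.14605434  0.11504243] [179.1197693    1.07750258 177.93527506] [ 0.91037769  0.17930393 -2.07959388] [-0.08875966  0.06907021  0.00211955]
```

View pics/w8.png

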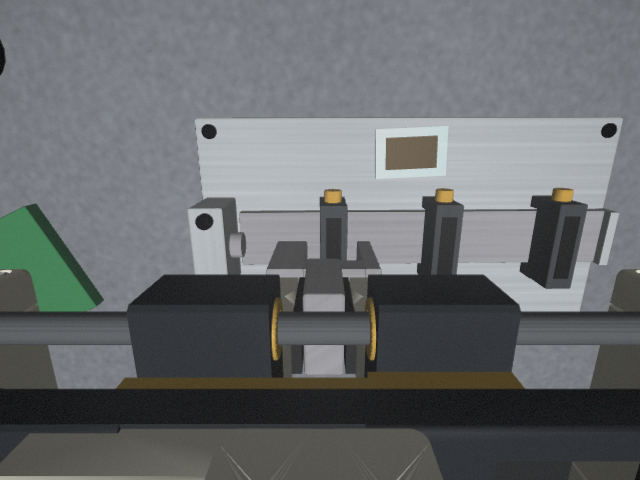

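View pics/s8.png

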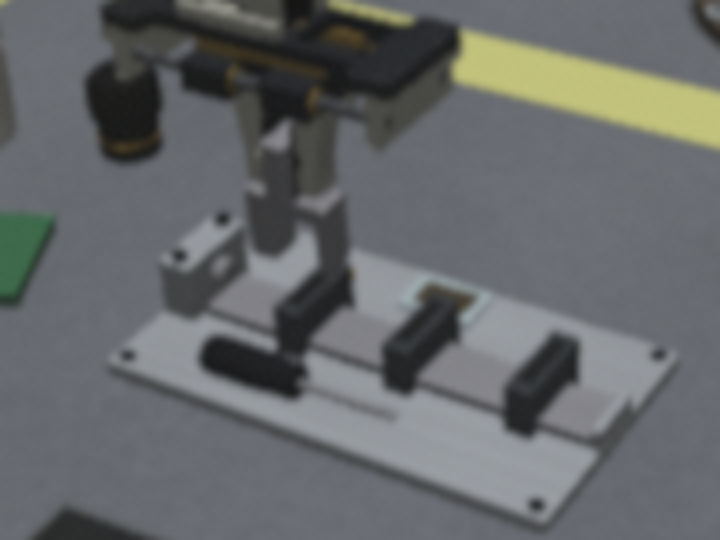

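```bash
cat > chk.py <<'E'
import sys,pickle
from h import *
o,s=pickle.load(open(sys.argv[1]+".pkl","rb"))
x0,y0,w,h,k=map(int,sys.argv[2:7])
z0=float(sys.argv[7]) if len(sys.argv)>7 else 0.050
t=o["tool_pos"]; from scipy.spatial.transform import Rotation as Ro
R=Ro.from_euler('xyz',o["orientation"],degrees=True).as_matrix()
# gauge frame axes: gx=-tool x? tool yaw psi ~ gauge yaw+180
gx=-R[:,0]; gz=-R[:,2]; gy=np.cross(gz,gx)
O=t-gz*z0+gy*0.005
c=cv2.resize(s["color"][y0:y0+h,x0:x0+w,::-1],None,fx=k,fy=k,interpolation=cv2.INTER_CUBIC)
def P(x,y,z):
    u=proj(s,O+gx*x/1e3+gy*y/1e3+gz*z/1e3); return tuple(np.int32(np.round([(u[0]-x0+.5)*k,(u[1]-y0+.5)*k])))
for a,b in [(-33,-15),(15,23)]:
    q=[P(-12,a,0),P(-12,b,0),P(-12,b,46),P(-12,a,46)]
    cv2.polylines(c,[np.array(q)],True,(0,0,255),1)
def W(X,col):
    u=proj(s,X);cv2.circle(c,tuple(np.int32(np.round([(u[0]-x0+.5)*k,(u[1]-y0+.5)*k]))),3,col,-1)
cv2.imwrite("pics/"+sys.argv[1]+"_chk.png",c)
E
python3 chk.py w8 190 180 200 140 4
```

```text
(no output)
```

View pics/w8_chk.png

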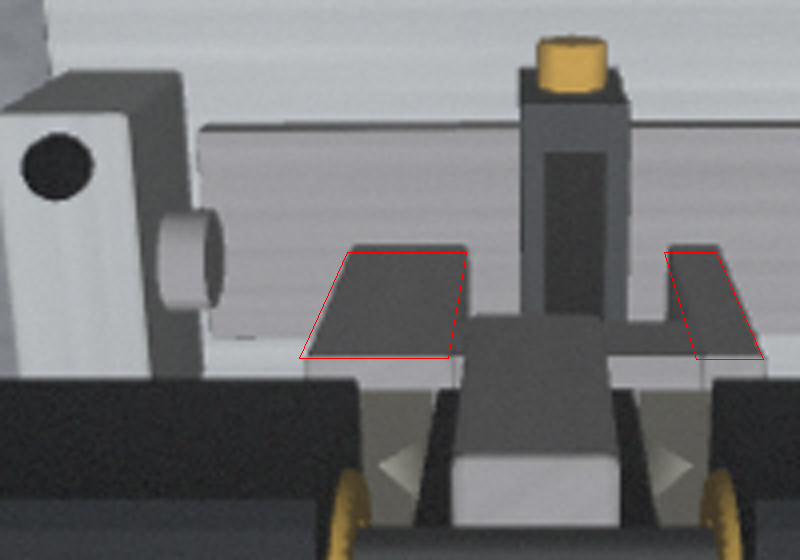

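Model overlay matches the gauge to about 1 mm, and it sits above carrier 1. I'm lowering it.

Call:
move_arm:
  increments:
    - [[0, 2, 0], 0]
    - [[0, 0, -8], 0]
    - [[0, 0, -10], 0]
    - [[0, 0, -10], 0]
    - [[0, 0, -8], 0]
    - [[0, 0, 0], 0]
    - [[0, 0, 0], 0]
    - [[0, 0, 0], 0]

```text
clock: 10.35
tool_pos: [0.5536, -0.1434, 0.075]
orientation: [179.1, 1.0, 178.0]
force: [0.5, 0.1, -2.3]
opening: 0.016
```

```bash
python3 snap.py w9; python3 chk.py w9 190 180 200 140 4
```

```text
10.35 [ 0.55355903 -0.14340139  0.07503908] [179.12399374   1.00185051 177.9799064 ] [ 0.48115443  0.1468474  -2.28770129] [-0.11020886  0.08637835 -0.04273264]
```

View pics/w9_chk.png

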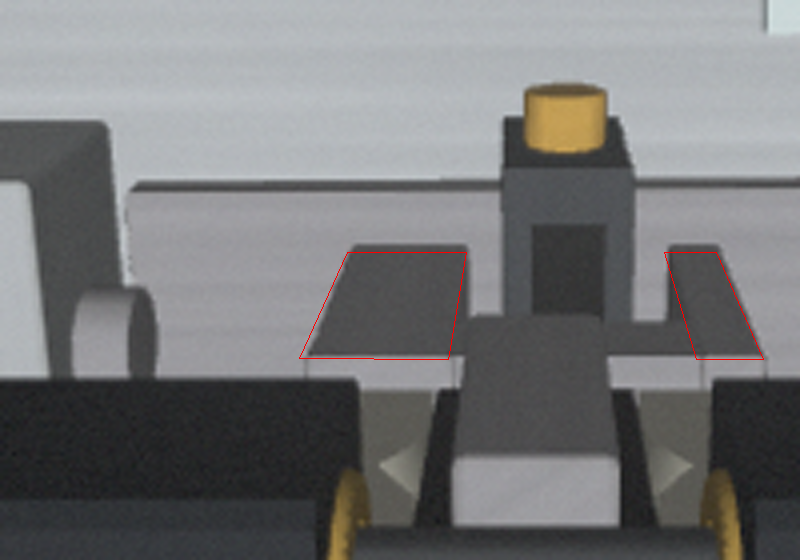

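Call:
move_arm:
  increments:
    - [[0, -3, 0], 0]
    - [[0, -3, 0], 0]
    - [[0, -3, 0], 0]
    - [[0, -3, 0], 0]
    - [[0, -3, 0], 0]
    - [[0, -3, 0], 0]
    - [[0, 0, 0], 0]
    - [[0, 0, 0], 0]

```text
clock: 11.2
tool_pos: [0.5543, -0.1549, 0.0761]
orientation: [178.5, 1.2, 177.8]
force: [-0.2, -0.6, -2.7]
opening: 0.0158
```

```bash
python3 snap.py w10; python3 chk.py w10 190 180 200 140 4
```

```text
11.2 [ 0.55431719 -0.15491239  0.07608084] [178.46094786   1.22749491 177.84609968] [-0.24334276 -0.56025032 -2.684232  ] [-0.13328771  0.0670888  -0.00083429]
```

View pics/w10_chk.png

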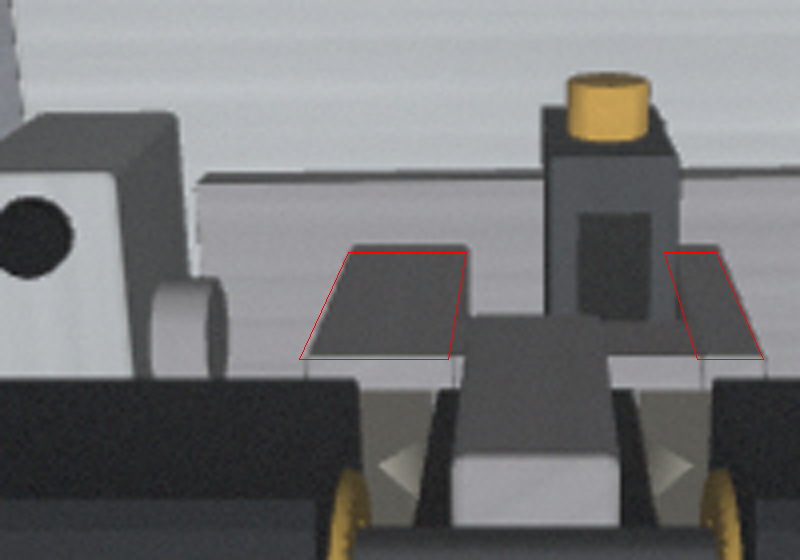

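```bash
cat > gap.py <<'E'
import sys,pickle
from h import *
from scipy.spatial.transform import Rotation as Ro
n,u,v,z=sys.argv[1],*map(float,sys.argv[2:5])
o,s=pickle.load(open(n+".pkl","rb")); t=o["tool_pos"]
R=Ro.from_euler('xyz',o["orientation"],degrees=True).as_matrix()
gx=-R[:,0]; gz=-R[:,2]; gy=np.cross(gz,gx); O=t-gz*.05+gy*.005
Y=np.array([.0332,.9994,0])
for h in (0,15): print("thick face fy-world",(O+gy*-.033+gz*h/1e3)@Y, "thin",(O+gy*.015+gz*h/1e3)@Y)
p=atz(s,u,v,z);print("target",p,p@Y,"foot bottom z",O[2])
E
python3 gap.py w10 244.2 262.5 .033
```

```text
thick face fy-world -0.16306630507902709 thin -0.11508629802999565
thick face fy-world -0.16346774759963503 thin -0.1154877405506036
target [ 0.55150091 -0.2000917   0.033     ] -0.1816618142813104 foot bottom z 0.02624461206306887
```

Call:
move_arm:
  increments:
    - [[-0.3, -7, -1], 0]
    - [[-0.3, -7, -1], 0]
    - [[0, 0, 0], 0]
    - [[0, 0, 0], 0]
    - [[0, 0, 0], 0]
    - [[0, 0, 0], 0]
    - [[0, 0, 0], 0]
    - [[0, 0, 0], 0]

```text
clock: 12.05
tool_pos: [0.5545, -0.1668, 0.0756]
orientation: [178.2, 1.4, 177.8]
force: [-0.6, 2.4, -2.0]
opening: 0.0158
```

```bash
python3 snap.py w11; python3 chk.py w11 190 180 200 140 4
```

```text
12.05 [ 0.55448616 -0.16682047  0.07555072] [178.22624466   1.38471358 177.81029175] [-0.56039905  2.3910641  -1.96391833] [0.81659896 0.15221343 0.07649524]
```

View pics/w11_chk.png

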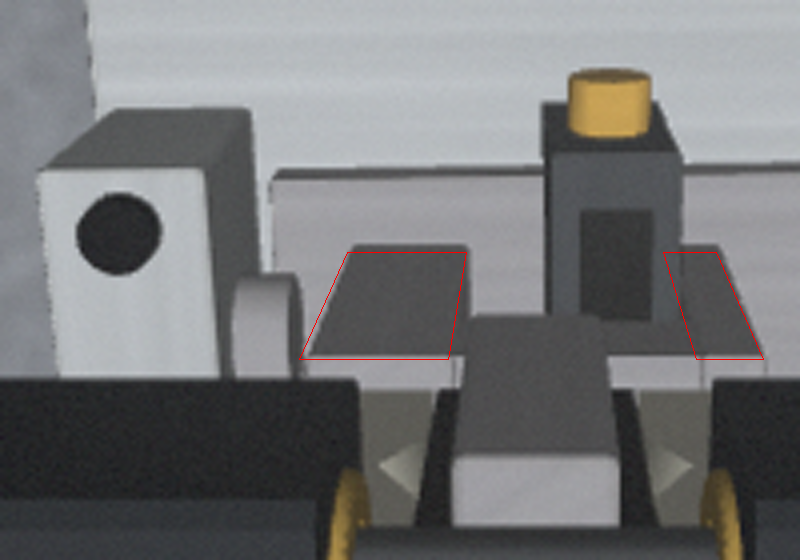

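```bash
python3 gap.py w11 262.2 261.5 .033
```

```text
thick face fy-world -0.17475491033408025 thin -0.12678066858318565
thick face fy-world -0.1752173607554588 thin -0.1272431190045642
target [ 0.55140825 -0.20101849  0.033     ] -0.182591129354857 foot bottom z 0.02574399083388911
```

Call:
move_arm:
  increments:
    - [[0, -4, -1], 0]
    - [[0, 0, 0], 0]
    - [[0, 0, 0], 0]
    - [[0, 0, 0], 0]
    - [[0, 0, 0], 0]
    - [[0, 0, 0], 0]
    - [[0, 0, 0], 0]
    - [[0, -2, 0], 0]

```text
clock: 12.9
tool_pos: [0.5548, -0.1705, 0.0749]
orientation: [178.0, 1.4, 177.8]
force: [-0.5, 13.1, 2.4]
opening: 0.0159
```

```bash
python3 snap.py w12; python3 gap.py w12 262.2 261.5 .033
```

```text
12.9 [ 0.55476173 -0.17051916  0.07488762] [178.04593179   1.43102016 177.79600224] [-0.47830506 13.12415459  2.38289387] [5.19431029 0.43739798 0.13904658]
thick face fy-world -0.17828260550232766 thin -0.13031330306025754
thick face fy-world -0.17879207932600583 thin -0.1308227768839357
target [ 0.55145667 -0.2044647   0.033     ] -0.18603365699780094 foot bottom z 0.025102720984267295
```

Call:
move_arm:
  increments:
    - [[0, -2, 0], 0]
    - [[0, 0, 0], 0]
    - [[0, 0, 0], 0]
    - [[0, 0, 0], 0]
    - [[0, 0, 0], 0]
    - [[0, 0, 0], 0]
    - [[0, 0, 0], 0]
    - [[0, -2, 0], 0]

```text
clock: 13.75
tool_pos: [0.5548, -0.1716, 0.0747]
orientation: [177.8, 1.4, 177.8]
force: [-0.5, 13.6, 0.8]
opening: 0.016
```

```bash
python3 snap.py w13; python3 chk.py w13 190 180 200 140 4;python3 gap.py w13 262.2 261.5 .033
```

```text
13.75 [ 0.5547732  -0.17163907  0.07470509] [177.80467365   1.44241352 177.76225156] [-0.53072367 13.56001847  0.78923491] [5.16825625 0.36766622 0.14214742]
thick face fy-world -0.1791875512304224 thin -0.1312256666028376
thick face fy-world -0.1797599013989391 thin -0.1317980167713543
target [ 0.55134639 -0.20536913  0.033     ] -0.1869412104734688 foot bottom z 0.02494909483339594
```

View pics/w13_chk.png

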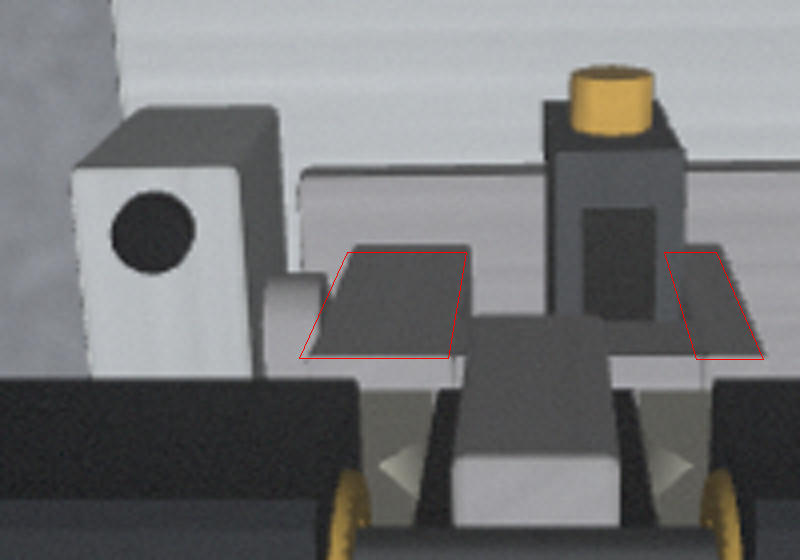

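Call:
move_arm:
  increments:
    - [[0, -2.8, 0], 0]
    - [[0, 0, 0], 0]
    - [[0, 0, 0], 0]
    - [[0, 0, 0], 0]
    - [[0, 0, 0], 0]
    - [[0, 0, 0], 0]
    - [[0, 0, 0], 0]
    - [[0, -2, 0], 0]

```text
clock: 14.6
tool_pos: [0.5547, -0.1737, 0.0745]
orientation: [177.6, 1.5, 177.7]
force: [-0.4, 13.1, 1.1]
opening: 0.0159
```

```bash
python3 snap.py w14; python3 chk.py w14 190 180 200 140 4;python3 gap.py w14 262.2 261.5 .033
```

```text
14.6 [ 0.55473029 -0.17370667  0.07453341] [177.56882113   1.45004037 177.71650691] [-0.36623592 13.07562457  1.13440493] [5.0653947  0.31793811 0.18338737]
thick face fy-world -0.18104600320102546 thin -0.13309226065681573
thick face fy-world -0.1816797277619996 thin -0.13372598521778986
target [ 0.55119432 -0.20722141  0.033     ] -0.1887974227433506 foot bottom z 0.0248064384088443
```

View pics/w14_chk.png

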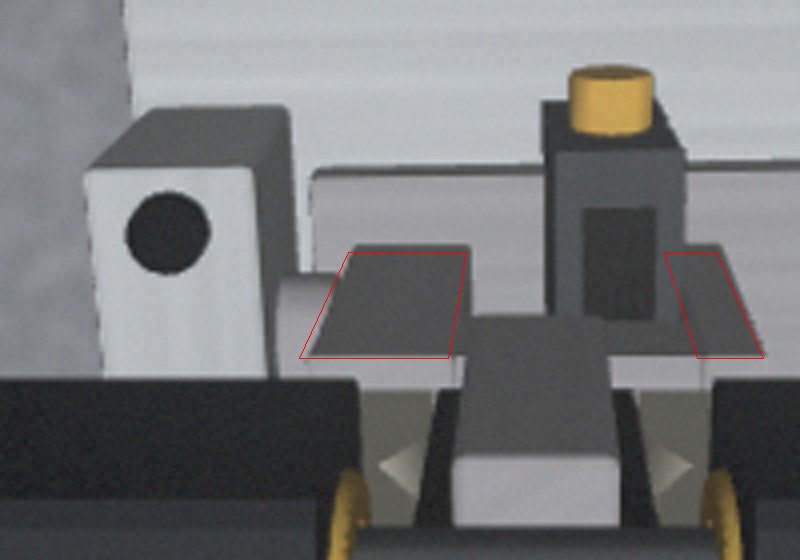

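Call:
move_arm:
  increments:
    - [[0, -2, 0], 0]
    - [[0, 0, 0], 0]
    - [[0, 0, 0], 0]
    - [[0, 0, 0], 0]
    - [[0, 0, 0], 0]
    - [[0, 0, 0], 0]
    - [[0, 0, 0], 0]
    - [[0, -2, 0], 0]

```text
clock: 15.45
tool_pos: [0.5547, -0.175, 0.0744]
orientation: [177.3, 1.5, 177.7]
force: [-0.2, 16.3, 1.7]
opening: 0.0159
```

```bash
python3 snap.py w15; python3 gap.py w15 262.2 261.5 .033|head -2
```

```text
15.45 [ 0.5547442  -0.17495085  0.07441489] [177.32986213   1.46428955 177.67106258] [-0.19859497 16.27126206  1.7455171 ] [6.54698799 0.30187303 0.23304451]
thick face fy-world -0.18207646597244168 thin -0.13413181696859722
thick face fy-world -0.1827723515413903 thin -0.13482770253754586
```

Call:
move_arm:
  increments:
    - [[0, 0, 0], 0]
    - [[0, 0, 0], 0]
    - [[0, 0, 0], 0]
    - [[0, 0, 0], 0]
    - [[0, 0, 0], 0]
    - [[0, 0, 0], 0]
    - [[0, -1, 0], 0]
    - [[0, -2, 0], 0]

```text
clock: 16.3
tool_pos: [0.5548, -0.1751, 0.0742]
orientation: [177.1, 1.5, 177.6]
force: [-1.4, 16.9, 2.2]
opening: 0.0157
```

```bash
python3 snap.py w16; python3 gap.py w16 262.2 261.5 .033|head -2;  python3 chk.py w16 190 180 200 140 4
```

```text
16.3 [ 0.55475087 -0.17514983  0.07422077] [177.08486932   1.47336569 177.61184444] [-1.37282573 16.91582547  2.22241908] [7.10024283 0.34827618 0.22503319]
thick face fy-world -0.18205698405071935 thin -0.13412262156292526
thick face fy-world -0.18281650607240787 thin -0.13488214358461378
```

View pics/w16_chk.png

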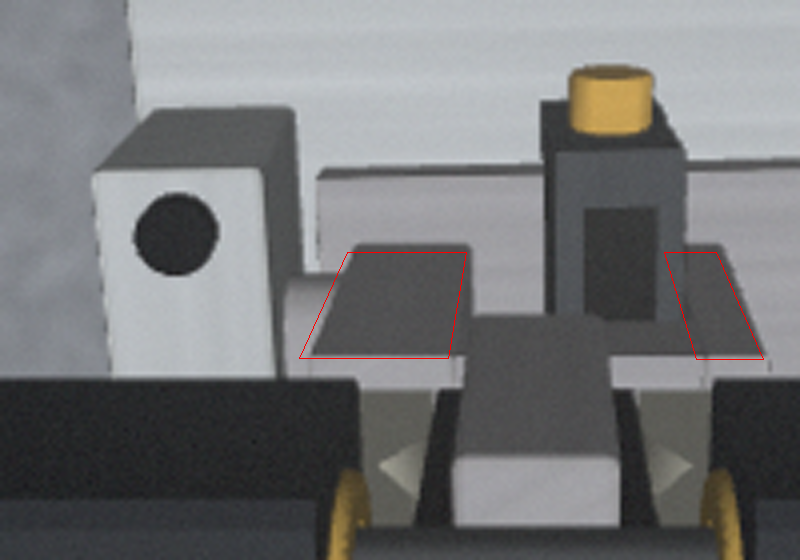

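Touch on the button is confirmed: force rose from about 13 to 16.9 N, with no further motion. I'm backing off, lifting, and going to carrier 2.

Call:
move_arm:
  increments:
    - [[0, 3, 0], 0]
    - [[0, 0, 8], 0]
    - [[0, 0, 18], 0]
    - [[0, 0, 14], 0]
    - [[1, 30, 0], 0]
    - [[1, 35, 0], 0]
    - [[0, 32, 0], 0]
    - [[0, 0, 0], 0]

```text
clock: 17.15
tool_pos: [0.5571, -0.0779, 0.1193]
orientation: [177.4, 1.6, 177.4]
force: [-0.7, -0.3, -3.0]
opening: 0.0156
```

Call:
move_arm:
  increments:
    - [[0, 0, 0], 0]
    - [[0, 0, 0], 0]
    - [[0, 0, 0], 0]
    - [[0, 0, 0], 0]
    - [[0, 0, 0], 0]
    - [[0, 0, 0], 0]
    - [[0, 0, 0], 0]
    - [[0, 0, 0], 0]

```text
clock: 17.95
tool_pos: [0.5571, -0.0816, 0.1201]
orientation: [177.5, 1.6, 177.3]
force: [-0.6, 0.8, -2.8]
opening: 0.016
```

```bash
python3 snap.py w17; python3 chk.py w17 190 150 200 140 4
```

```text
17.95 [ 0.55712211 -0.08163189  0.12014829] [177.52707451   1.56931316 177.31439265] [-0.60709103  0.78281232 -2.75672336] [-0.18904803  0.11811498 -0.04442865]
```

View pics/w17_chk.png

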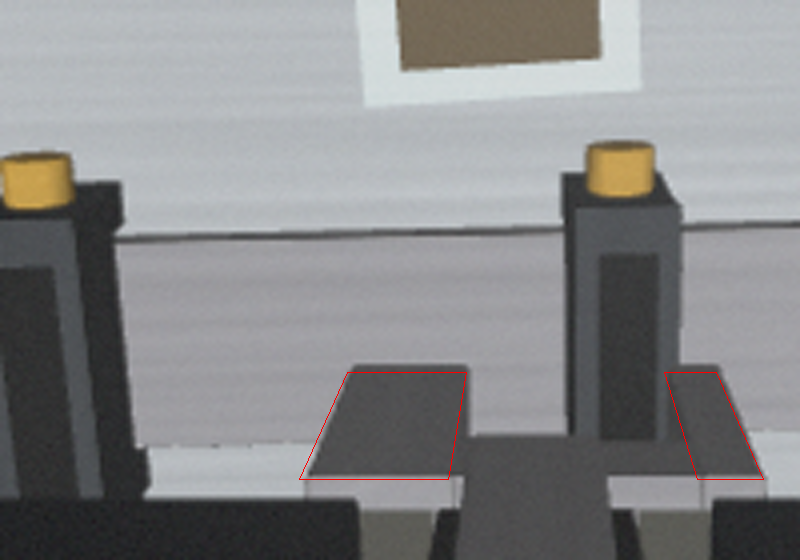

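View pics/w17.png

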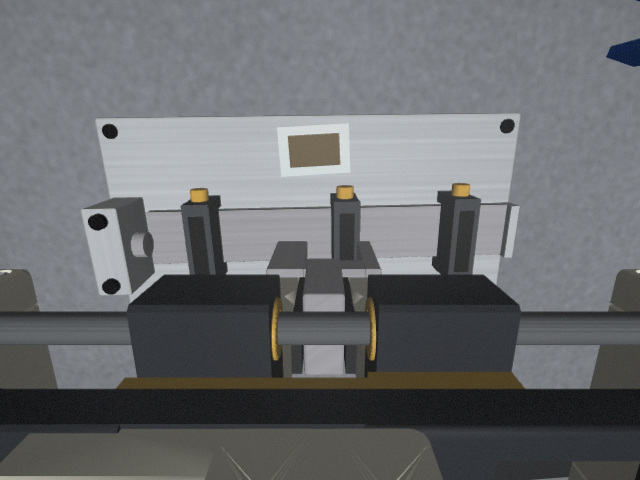

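Call:
move_arm:
  increments:
    - [[0, 6, 0], 0.007]
    - [[0, 6.5, 0], 0.007]
    - [[0, 0, -10], 0]
    - [[0, 0, 0], 0]
    - [[0, 0, 0], 0]
    - [[0, 0, 0], 0]
    - [[0, 0, 0], 0]
    - [[0, 0, 0], 0]

```text
clock: 18.8
tool_pos: [0.5569, -0.0675, 0.1089]
orientation: [177.5, 1.5, 178.2]
force: [-0.6, 1.6, -3.9]
opening: 0.0157
```

```bash
python3 snap.py w18; python3 chk.py w18 190 180 200 140 4; python3 gap.py w18 342 230 .046
```

```text
18.8 [ 0.55693532 -0.06754849  0.10885382] [177.53421143   1.52971783 178.2360807 ] [-0.57190385  1.58152806 -3.88672295] [-0.21155958  0.12256476 -0.04006095]
thick face fy-world -0.07483600194987712 thin -0.026883055265824022
thick face fy-world -0.07548228002439768 thin -0.027529333340344565
target [ 0.54257642 -0.05191874  0.046     ] -0.03387405114893236 foot bottom z 0.05913295304229144
```

View pics/w18_chk.png

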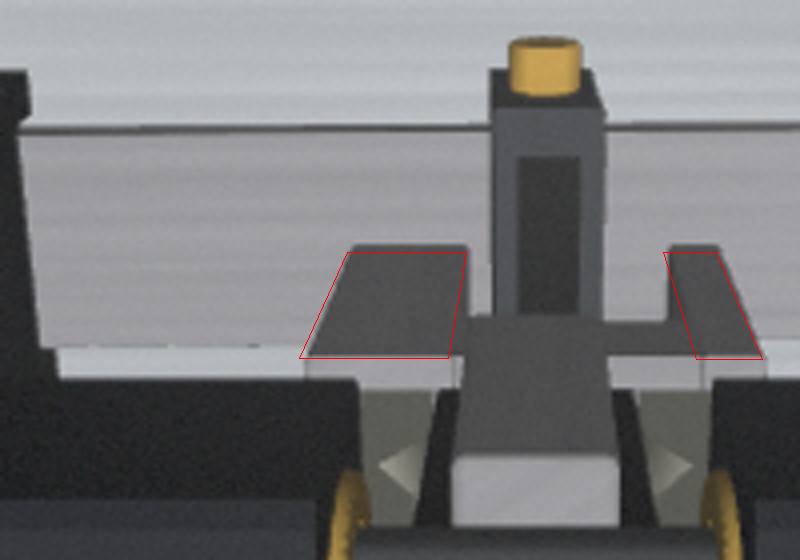

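```bash
python3 gap.py w18 326.9 225 .046|tail -1; python3 - <<'E'
from h import *
import pickle
o,s=pickle.load(open("w17.pkl","rb"))
Y=np.array([.0332,.9994,0])
# from w17: carrier dark inset tops; c1 inset centre col, c2, c3, button tip
for n,p in dict(c1=(198,240),c2=(346.5,240),c3=(461.5,240)).items():
    q=atz(s,*p,.046);print(n,q,q@Y)
E
```

```text
target [ 0.53887899 -0.06148851  0.046     ] -0.04356083391832302 foot bottom z 0.05913295304229144
c1 [ 0.54763943 -0.1610802   0.046     ] -0.14280192388972407
c2 [ 0.55347226 -0.0620009   0.046     ] -0.04358842245367654
c3 [0.55814221 0.01732525 0.046     ] 0.035845176112435685
```

Call:
move_arm:
  increments:
    - [[0, -1.5, -6], 0]
    - [[0, 0, -9], 0]
    - [[0, 0, -9], 0]
    - [[0, 0, -7], 0]
    - [[0, 0, -3], 0]
    - [[0, 0, 0], 0]
    - [[0, 0, 0], 0]
    - [[0, 0, 0], 0]

```text
clock: 19.65
tool_pos: [0.5565, -0.0695, 0.0711]
orientation: [177.6, 1.5, 178.2]
force: [-0.0, -0.1, -2.3]
opening: 0.0158
```

```bash
python3 snap.py w19; python3 chk.py w19 190 180 200 140 4; python3 gap.py w19 342 230 .046
```

```text
19.65 [ 0.55652959 -0.06950707  0.07109781] [177.5524808    1.46168891 178.21513163] [-0.03580995 -0.10689658 -2.33926562] [-0.15962334  0.15916773  0.02403363]
thick face fy-world -0.07682383443454331 thin -0.028870166495391696
thick face fy-world -0.07746515194128925 thin -0.02951148400213763
target [ 0.53132968 -0.05725848  0.046     ] -0.03958398135995603 foot bottom z 0.021373130723227943
```

View pics/w19_chk.png

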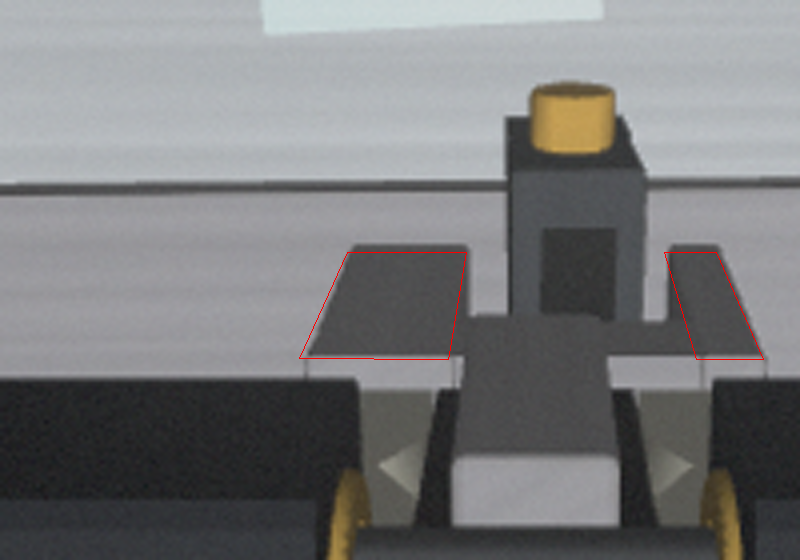

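Call:
move_arm:
  increments:
    - [[-0.3, -8, 1], 0]
    - [[-0.5, -14, 0.5], 0]
    - [[-0.5, -14, 0.5], 0]
    - [[-0.3, -10, 0], 0]
    - [[0, 0, 0], 0]
    - [[0, 0, 0], 0]
    - [[0, 0, 0], 0]
    - [[0, 0, 0], 0]

```text
clock: 20.5
tool_pos: [0.5554, -0.1107, 0.0726]
orientation: [176.9, 1.7, 178.1]
force: [0.4, 1.4, -3.8]
opening: 0.0156
```

```bash
python3 snap.py w20; python3 chk.py w20 190 180 200 140 4; python3 gap.py w20 342 230 .046
```

```text
20.5 [ 0.55544393 -0.11070347  0.07256684] [176.91114608   1.65561149 178.10385902] [ 0.41844149  1.39554965 -3.80332023] [0.40017301 0.03497097 0.04352902]
thick face fy-world -0.11746000315668974 thin -0.06953208199140551
thick face fy-world -0.1182682814529755 thin -0.07034036028769124
target [ 0.53081841 -0.09800304  0.046     ] -0.08032107136614788 foot bottom z 0.022929629877746483
```

View pics/w20_chk.png

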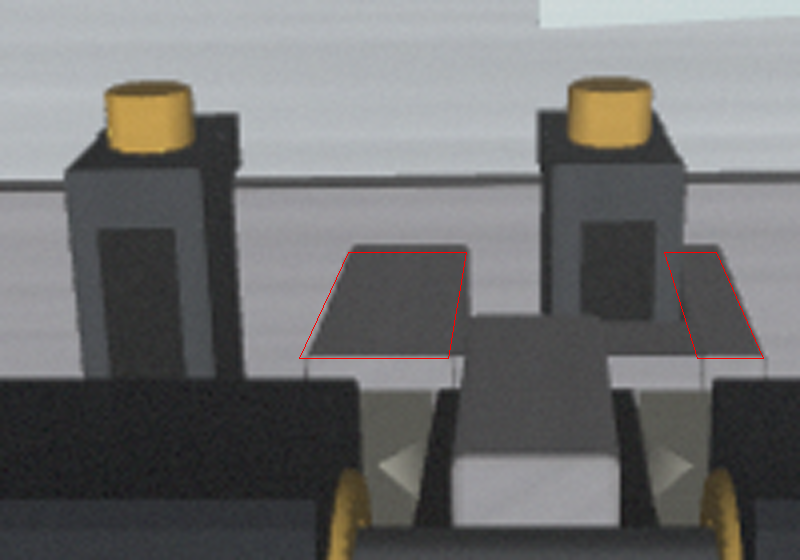

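```bash
python3 gap.py w20 240.4 230 .046|tail -1;python3 gap.py w20 360.6 230 .046|tail -1; python3 gap.py w20 239.4 225 .046|tail -1
```

```text
target [ 0.5283326 -0.1515129  0.046    ] -0.13388135237433033 foot bottom z 0.022929629877746483
target [ 0.53128211 -0.08802146  0.046     ] -0.07033008257174322 foot bottom z 0.022929629877746483
target [ 0.52560248 -0.15175897  0.046     ] -0.13421791357020707 foot bottom z 0.022929629877746483
```

Call:
move_arm:
  increments:
    - [[-0.3, -13, 0], 0]
    - [[0, 0, 0], 0]
    - [[0, 0, 0], 0]
    - [[0, 0, 0], 0]
    - [[0, 0, 0], 0]
    - [[0, 0, 0], 0]
    - [[0, 0, 0], 0]
    - [[0, -2, 0], 0]

```text
clock: 21.35
tool_pos: [0.5554, -0.1235, 0.0729]
orientation: [176.8, 1.7, 178.2]
force: [-0.0, 12.3, -0.2]
opening: 0.0159
```

```bash
python3 snap.py w21; python3 chk.py w21 190 180 200 140 4; python3 gap.py w21 342 230 .046
```

```text
21.35 [ 0.55537519 -0.12352594  0.07289718] [176.81264988   1.70196993 178.15794484] [-0.01249669 12.34393019 -0.19892846] [4.96059918 0.37015674 0.12439579]
thick face fy-world -0.13018714501829579 thin -0.08226384263061409
thick face fy-world -0.13102159042627254 thin -0.08309828803859083
target [ 0.53087476 -0.11075116  0.046     ] -0.09305967011271588 foot bottom z 0.023274434093401925
```

View pics/w21_chk.png

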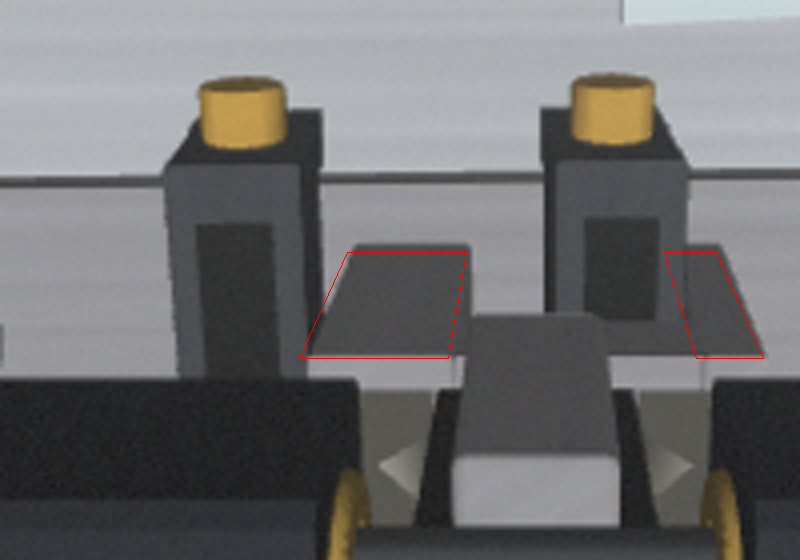

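Call:
move_arm:
  increments:
    - [[0, -2.8, 0], 0]
    - [[0, 0, 0], 0]
    - [[0, 0, 0], 0]
    - [[0, 0, 0], 0]
    - [[0, 0, 0], 0]
    - [[0, 0, 0], 0]
    - [[0, 0, 0], 0]
    - [[0, -2, 0], 0]

```text
clock: 22.2
tool_pos: [0.5556, -0.1248, 0.0728]
orientation: [176.5, 1.7, 178.1]
force: [-1.1, 12.1, -0.5]
opening: 0.016
```

```bash
python3 snap.py w22; python3 gap.py w22 342 230 .046
```

```text
22.2 [ 0.5555888  -0.12482133  0.07281568] [176.51100558   1.74458708 178.09921397] [-1.12675942 12.06998515 -0.52146111] [4.98272887 0.43874056 0.15254077]
thick face fy-world -0.1312048908744993 thin -0.0832961948275917
thick face fy-world -0.13211771353882706 thin -0.08420901749191947
target [ 0.53104093 -0.11189511  0.046     ] -0.09419740948825839 foot bottom z 0.02323562890018355
```

Call:
move_arm:
  increments:
    - [[0, -2.8, 0], 0]
    - [[0, 0, 0], 0]
    - [[0, 0, 0], 0]
    - [[0, 0, 0], 0]
    - [[0, 0, 0], 0]
    - [[0, 0, 0], 0]
    - [[0, 0, 0], 0]
    - [[0, -2, 0], 0]

```text
clock: 23.05
tool_pos: [0.5556, -0.1263, 0.0727]
orientation: [176.2, 1.8, 178.0]
force: [-1.4, 13.4, 0.7]
opening: 0.0159
```

```bash
python3 snap.py w23; python3 chk.py w23 190 180 200 140 4;python3 gap.py w23 342 230 .046
```

```text
23.05 [ 0.5555892  -0.1263441   0.07267955] [176.22489093   1.76564845 178.04014069] [-1.44048981 13.39121049  0.69084119] [4.98930026 0.45083145 0.18084785]
thick face fy-world -0.1324703327530528 thin -0.08457674405969712
thick face fy-world -0.13345743011976463 thin -0.08556384142640892
target [ 0.53109266 -0.11326599  0.046     ] -0.09556575439951244 foot bottom z 0.023140777602535276
```

View pics/w23_chk.png

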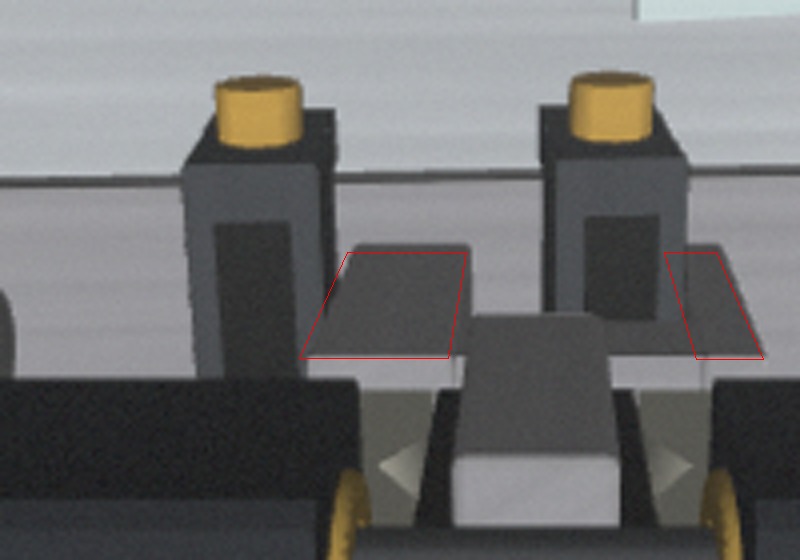

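Call:
move_arm:
  increments:
    - [[0, -2, 0], 0]
    - [[0, 0, 0], 0]
    - [[0, 0, 0], 0]
    - [[0, 0, 0], 0]
    - [[0, 0, 0], 0]
    - [[0, 0, 0], 0]
    - [[0, 0, 0], 0]
    - [[0, -2, 0], 0]

```text
clock: 23.9
tool_pos: [0.5556, -0.1272, 0.0726]
orientation: [176.0, 1.8, 178.0]
force: [-1.0, 13.5, -0.5]
opening: 0.0157
```

```bash
python3 snap.py w24; python3 gap.py w24 342 230 .046
```

```text
23.9 [ 0.55564311 -0.12717795  0.07255408] [175.95001197   1.78879796 177.98143031] [-1.03552598 13.52745394 -0.46661465] [4.96575528 0.38641728 0.21579361]
thick face fy-world -0.1330550725292594 thin -0.08517715331470836
thick face fy-world -0.13411347562881165 thin -0.08623555641426059
target [ 0.53111745 -0.11399515  0.046     ] -0.09629365516909721 foot bottom z 0.023056208115219183
```

Call:
move_arm:
  increments:
    - [[0, -2.2, 0], 0]
    - [[0, 0, 0], 0]
    - [[0, 0, 0], 0]
    - [[0, 0, 0], 0]
    - [[0, 0, 0], 0]
    - [[0, 0, 0], 0]
    - [[0, 0, 0], 0]
    - [[0, -2, 0], 0]

```text
clock: 24.75
tool_pos: [0.5557, -0.1276, 0.0724]
orientation: [175.6, 1.8, 177.9]
force: [-1.2, 19.1, 2.6]
opening: 0.0158
```

```bash
python3 snap.py w25; python3 gap.py w25 342 230 .046; python3 chk.py w25 190 180 200 140 4
```

```text
24.75 [ 0.55570025 -0.12758221  0.07240218] [175.61834174   1.81141901 177.90641498] [-1.19642528 19.12939471  2.64656477] [7.36870873 0.41415159 0.32137882]
thick face fy-world -0.13315875669748586 thin -0.08530125845346542
thick face fy-world -0.1343031169038677 thin -0.08644561865984723
target [ 0.53120241 -0.11420103  0.046     ] -0.09649658944165258 foot bottom z 0.022955040681588573
```

View pics/w25_chk.png

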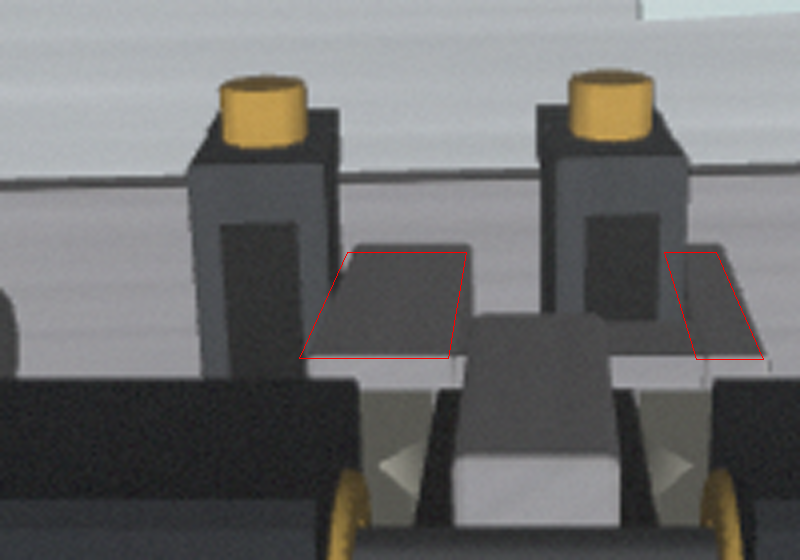

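Touch on carrier 1 is confirmed: 19.1 N against 12–13.5 N free, and motion stopped. Next is carrier 3.

Call:
move_arm:
  increments:
    - [[0, 3, 0], 0]
    - [[0, 0, 12], 0]
    - [[0, 0, 20], 0]
    - [[0, 0, 16], 0]
    - [[1, 40, 0], 0]
    - [[1.5, 45, 0], 0]
    - [[1.5, 45, 0], 0]
    - [[0, 0, 0], 0]

```text
clock: 25.6
tool_pos: [0.5609, 0.0043, 0.1281]
orientation: [175.9, 2.0, 177.7]
force: [0.3, -1.0, -2.6]
opening: 0.0156
```

Call:
move_arm:
  increments:
    - [[0, 0, 0], 0]
    - [[0, 0, 0], 0]
    - [[0, 0, 0], 0]
    - [[0, 0, 0], 0]
    - [[0, 0, 0], 0]
    - [[0, 0, 0], 0]
    - [[0, 0, 0], 0]
    - [[0, 0, 0], 0]

```text
clock: 26.4
tool_pos: [0.5609, 0.0002, 0.1297]
orientation: [176.0, 2.1, 177.5]
force: [0.5, 0.1, -2.1]
opening: 0.0159
```

```bash
python3 snap.py w26; python3 gap.py w26 342 230 .046
```

```text
26.4 [5.60938745e-01 1.86352115e-04 1.29748271e-01] [175.9614617    2.06215056 177.52252132] [ 0.48214728  0.10082974 -2.14903747] [-0.34125136  0.15722749 -0.02439708]
thick face fy-world -0.005615993636319524 thin 0.04226129678606258
thick face fy-world -0.006666899381006509 thin 0.04121039104137559
target [0.55372213 0.02003908 0.046     ] 0.03841063532028978 foot bottom z 0.08025663525974591
```

View pics/w26.png

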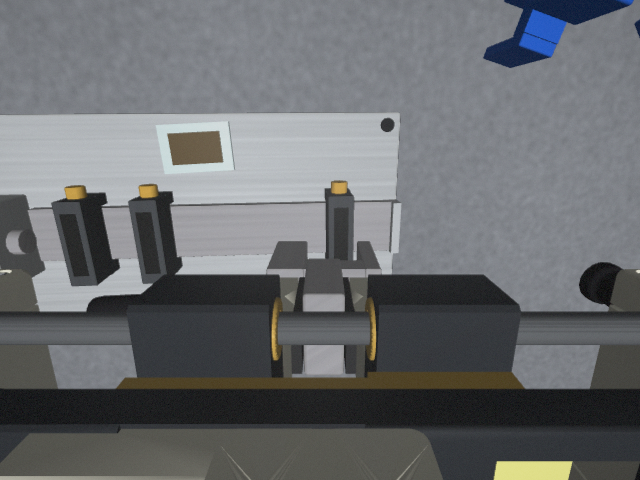

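Call:
move_arm:
  increments:
    - [[0, 5, -4], 0.006]
    - [[0, 6, -8], 0.006]
    - [[0, 0, -10], 0]
    - [[0, 0, 0], 0]
    - [[0, 0, 0], 0]
    - [[0, 0, 0], 0]
    - [[0, 0, 0], 0]
    - [[0, 0, 0], 0]

```text
clock: 27.25
tool_pos: [0.5606, 0.0126, 0.105]
orientation: [176.0, 2.0, 178.3]
force: [-0.2, -0.2, -2.7]
opening: 0.0156
```

```bash
python3 snap.py w27; python3 chk.py w27 190 180 200 140 4
```

```text
27.25 [0.56059813 0.01260252 0.10502615] [175.98804221   1.99108649 178.3268079 ] [-0.22121273 -0.2065925  -2.6741406 ] [-0.29614684  0.1675439   0.03965956]
```

View pics/w27_chk.png

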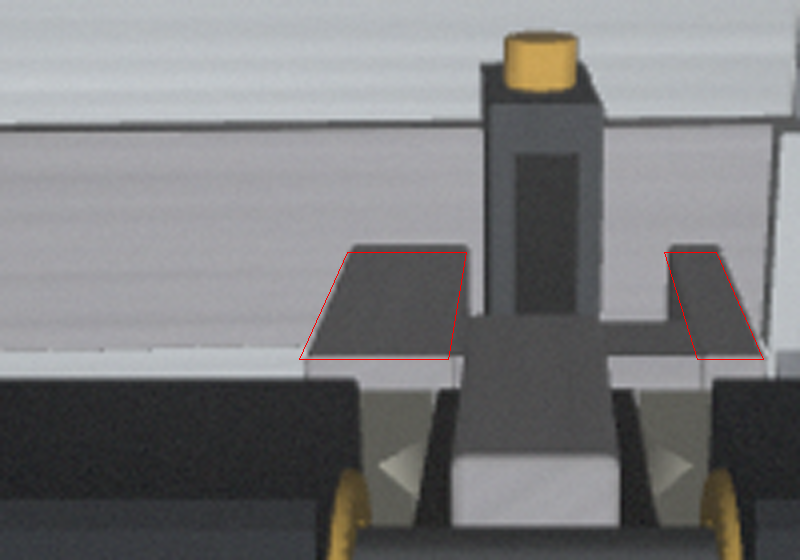

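```bash
python3 gap.py w27 326.2 225 .046
```

```text
thick face fy-world 0.006782265575442303 thin 0.05466145693078498
thick face fy-world 0.005730773072982614 thin 0.05360996442832529
target [0.54196618 0.0195491  0.046     ] 0.03753065205622131 foot bottom z 0.05552839916706368
```

Call:
move_arm:
  increments:
    - [[0, -1.5, -5], 0]
    - [[0, 0, -8], 0]
    - [[0, 0, -8], 0]
    - [[0, 0, -5], 0]
    - [[0, 0, -2], 0]
    - [[0, 0, 0], 0]
    - [[0, 0, 0], 0]
    - [[0, 0, 0], 0]

```text
clock: 28.1
tool_pos: [0.5604, 0.0107, 0.0742]
orientation: [176.0, 2.0, 178.3]
force: [0.3, -0.9, -2.9]
opening: 0.0162
```

```bash
python3 snap.py w28; python3 chk.py w28 190 180 200 140 4;python3 gap.py w28 326.2 225 .046
```

```text
28.1 [0.56044131 0.01066244 0.07424443] [175.99919945   1.96902304 178.30474487] [ 0.27571888 -0.8528072  -2.9279391 ] [-0.31943788  0.13591951  0.00435654]
thick face fy-world 0.00482724054726261 thin 0.05270720598050784
thick face fy-world 0.0037788811636634023 thin 0.051658846596908635
target [0.53322154 0.01543454 0.046     ] 0.033128235508375035 foot bottom z 0.02474436970438668
```

View pics/w28_chk.png

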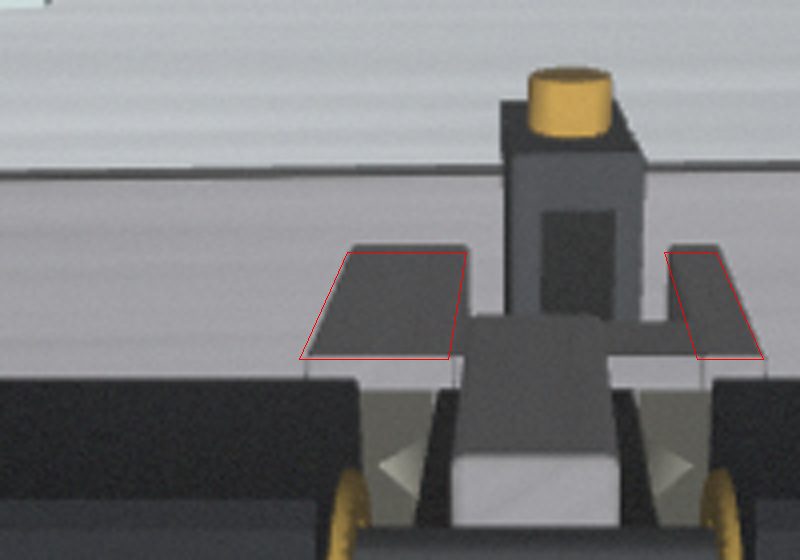

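Call:
move_arm:
  increments:
    - [[-0.3, -10, 1], 0]
    - [[-0.6, -20, 0.5], 0]
    - [[-0.6, -20, 0.5], 0]
    - [[-0.6, -20, 0], 0]
    - [[-0.3, -8, 0], 0]
    - [[0, 0, 0], 0]
    - [[0, 0, 0], 0]
    - [[0, 0, 0], 0]

```text
clock: 28.95
tool_pos: [0.5583, -0.0602, 0.0755]
orientation: [175.1, 2.2, 178.2]
force: [-0.3, 2.7, -2.4]
opening: 0.016
```

```bash
python3 snap.py w29; python3 chk.py w29 190 180 200 140 4;python3 gap.py w29 226.2 225 .046
```

```text
28.95 [ 0.55834838 -0.06016483  0.0754604 ] [175.0742243    2.18235836 178.16867919] [-0.28367434  2.6908088  -2.39172428] [ 0.44524558  0.17662777 -0.00120796]
thick face fy-world -0.0651912489110893 thin -0.01737108551586133
thick face fy-world -0.06647987087026934 thin -0.018659707475041386
target [ 0.52887656 -0.1074178   0.046     ] -0.08979464570926575 foot bottom z 0.02611020421407533
```

View pics/w29_chk.png

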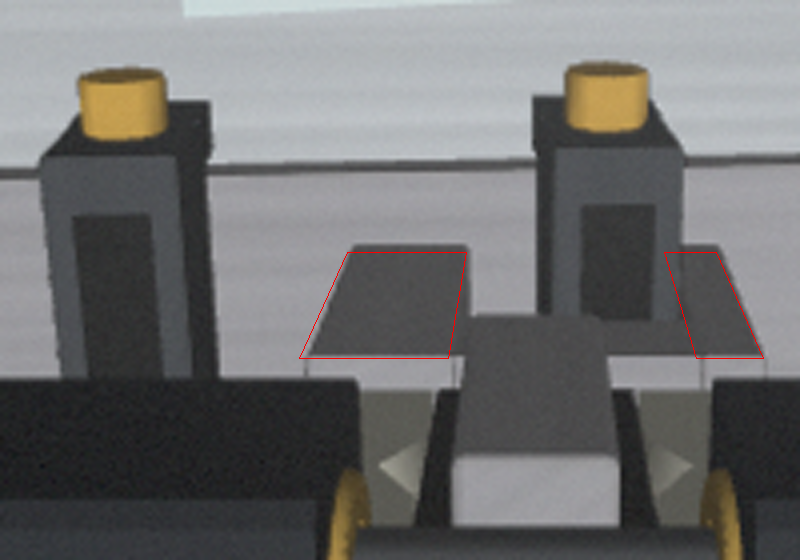

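```bash
python3 gap.py w29 234 228 .046|tail -1;python3 gap.py w29 360.3 228 .046|tail -1
```

```text
target [ 0.53071976 -0.10357484  0.046     ] -0.08589279899669405 foot bottom z 0.02611020421407533
target [ 0.53429453 -0.03622399  0.046     ] -0.018463678577186546 foot bottom z 0.02611020421407533
```

Call:
move_arm:
  increments:
    - [[-0.5, -16, 0], 0]
    - [[0, 0, 0], 0]
    - [[0, 0, 0], 0]
    - [[0, 0, 0], 0]
    - [[0, 0, 0], 0]
    - [[0, 0, 0], 0]
    - [[0, 0, 0], 0]
    - [[0, -2, 0], 0]

```text
clock: 29.8
tool_pos: [0.5583, -0.0759, 0.0759]
orientation: [175.0, 2.2, 178.3]
force: [0.1, 9.3, -2.5]
opening: 0.0159
```

```bash
python3 snap.py w30; python3 chk.py w30 190 180 200 140 4;python3 gap.py w30 226.2 225 .046
```

```text
29.8 [ 0.55826373 -0.07592211  0.07593535] [175.02927566   2.24379356 178.27531822] [ 0.07734996  9.29969197 -2.4534811 ] [3.74488709 0.20134863 0.16349315]
thick face fy-world -0.08089694883246736 thin -0.03308053734919012
thick face fy-world -0.08219839737243824 thin -0.034381985889161006
target [ 0.52898986 -0.12330311  0.046     ] -0.10566666791235305 foot bottom z 0.02659448741095814
```

View pics/w30_chk.png

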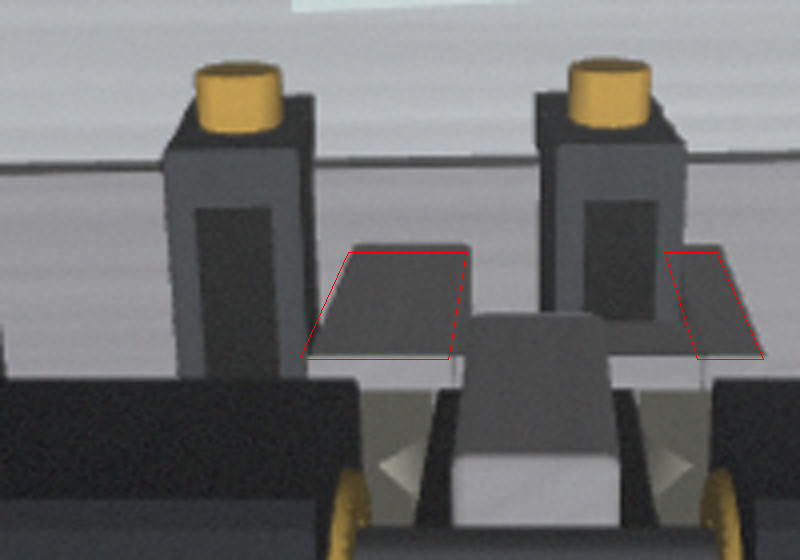

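Call:
move_arm:
  increments:
    - [[0, -3.3, 0], 0]
    - [[0, 0, 0], 0]
    - [[0, 0, 0], 0]
    - [[0, 0, 0], 0]
    - [[0, 0, 0], 0]
    - [[0, 0, 0], 0]
    - [[0, 0, 0], 0]
    - [[0, -2, 0], 0]

```text
clock: 30.65
tool_pos: [0.5584, -0.0778, 0.0757]
orientation: [174.7, 2.3, 178.2]
force: [0.2, 12.9, -1.2]
opening: 0.0159
```

```bash
python3 snap.py w31; python3 gap.py w31 226.2 225 .046
```

```text
30.65 [ 0.55841748 -0.0778124   0.07573181] [174.70506023   2.28348728 178.18476808] [ 0.21734634 12.90577655 -1.18290676] [4.85998786 0.54216359 0.22267656]
thick face fy-world -0.08248829719217643 thin -0.034695772910855356
thick face fy-world -0.08387337592735414 thin -0.03608085164603307
target [ 0.52894566 -0.1248691   0.046     ] -0.10723318126719261 foot bottom z 0.02644574797174726
```

Call:
move_arm:
  increments:
    - [[0, -2.5, 0], 0]
    - [[0, 0, 0], 0]
    - [[0, 0, 0], 0]
    - [[0, 0, 0], 0]
    - [[0, 0, 0], 0]
    - [[0, 0, 0], 0]
    - [[0, 0, 0], 0]
    - [[0, -2, 0], 0]

```text
clock: 31.5
tool_pos: [0.5585, -0.0789, 0.0756]
orientation: [174.4, 2.3, 178.1]
force: [-1.6, 12.3, -0.2]
opening: 0.0161
```

```bash
python3 snap.py w32; python3 gap.py w32 226.2 225 .046
```

```text
31.5 [ 0.55845681 -0.07890096  0.07558755] [174.40274513   2.31135332 178.11528714] [-1.61293905 12.34518632 -0.22064465] [4.73264609 0.43046667 0.23405467]
thick face fy-world -0.0833008037997902 thin -0.035532052240643805
thick face fy-world -0.08476394932883034 thin -0.03699519776968396
target [ 0.52887446 -0.12569559  0.046     ] -0.10806153683041236 foot bottom z 0.026353711408343885
```

Call:
move_arm:
  increments:
    - [[0, -2.3, 0], 0]
    - [[0, 0, 0], 0]
    - [[0, 0, 0], 0]
    - [[0, 0, 0], 0]
    - [[0, 0, 0], 0]
    - [[0, 0, 0], 0]
    - [[0, 0, 0], 0]
    - [[0, -2, 0], 0]

```text
clock: 32.35
tool_pos: [0.5585, -0.08, 0.0754]
orientation: [174.1, 2.3, 178.1]
force: [-0.0, 12.0, -1.7]
opening: 0.0157
```

```bash
python3 snap.py w33; python3 gap.py w33 226.2 225 .046; python3 chk.py w33 190 180 200 140 4
```

```text
32.35 [ 0.55848433 -0.07996725  0.0754042 ] [174.11552913   2.33075027 178.05074466] [-0.03517707 11.9711189  -1.67400632] [4.78688141 0.42613231 0.20312671]
thick face fy-world -0.0841045291111367 thin -0.0363596367335202
thick face fy-world -0.0856418042878596 thin -0.037896911910243095
target [ 0.52872727 -0.12653184  0.046     ] -0.10890217650826221 foot bottom z 0.026221006581680348
```

View pics/w33_chk.png

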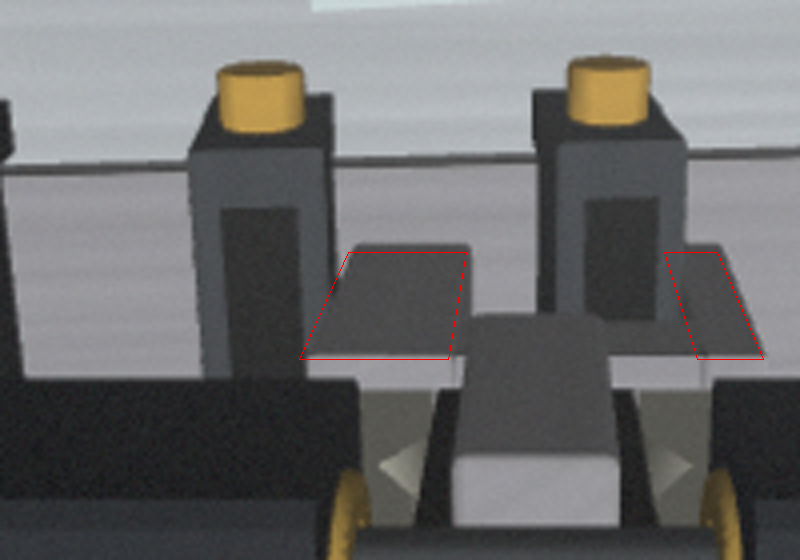

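Call:
move_arm:
  increments:
    - [[0, -2, 0], 0]
    - [[0, 0, 0], 0]
    - [[0, 0, 0], 0]
    - [[0, 0, 0], 0]
    - [[0, 0, 0], 0]
    - [[0, 0, 0], 0]
    - [[0, 0, 0], 0]
    - [[0, -2, 0], 0]

```text
clock: 33.2
tool_pos: [0.5585, -0.0805, 0.0753]
orientation: [173.8, 2.3, 178.0]
force: [-1.4, 18.5, -0.6]
opening: 0.0159
```

```bash
python3 snap.py w34; python3 gap.py w34 226.2 225 .046
```

```text
33.2 [ 0.55848571 -0.08051241  0.07525491] [173.80726221   2.34663847 177.97680774] [-1.38444774 18.52577633 -0.55694055] [6.82782715 0.56868228 0.40207113]
thick face fy-world -0.08436872109506056 thin -0.036650801767488014
thick face fy-world -0.08598545450323895 thin -0.03826753517566642
target [ 0.52860951 -0.12678926  0.046     ] -0.109163353667907 foot bottom z 0.02612727776081164
```

Touch on carrier 2 is confirmed: 18.5 N against about 12 N free. I'm backing off, lifting, and inspecting the gaps.

Call:
move_arm:
  increments:
    - [[0, 3, 0], 0]
    - [[0, 0, 12], 0]
    - [[0, 0, 25], 0]
    - [[0, 0, 25], 0]
    - [[0, 30, 8], 0]
    - [[0, 30, 0], 0]
    - [[0, 0, 0], 0]
    - [[0, 0, 0], 0]

```text
clock: 34.05
tool_pos: [0.5588, -0.0203, 0.1536]
orientation: [174.1, 2.5, 177.9]
force: [0.5, -0.3, -3.2]
opening: 0.0159
```

```bash
python3 snap.py w35; python3 - <<'E'
from h import *
import pickle
o,s=pickle.load(open("w35.pkl","rb")); crop(s,60,150,266,200,3,"pics/w35a.png")
E
```

```text
34.05 [ 0.55879591 -0.02027268  0.15360778] [174.09462408   2.49813673 177.9225477 ] [ 0.48828353 -0.32390606 -3.22252466] [-0.47877435  0.12121205  0.0013622 ]
```

View pics/w35.png

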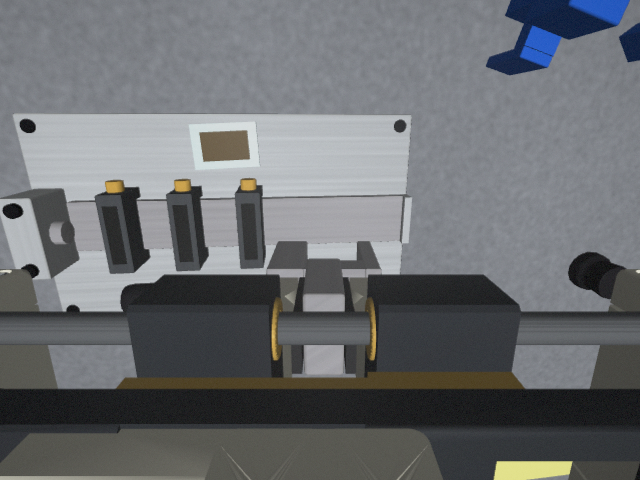

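View pics/w35a.png

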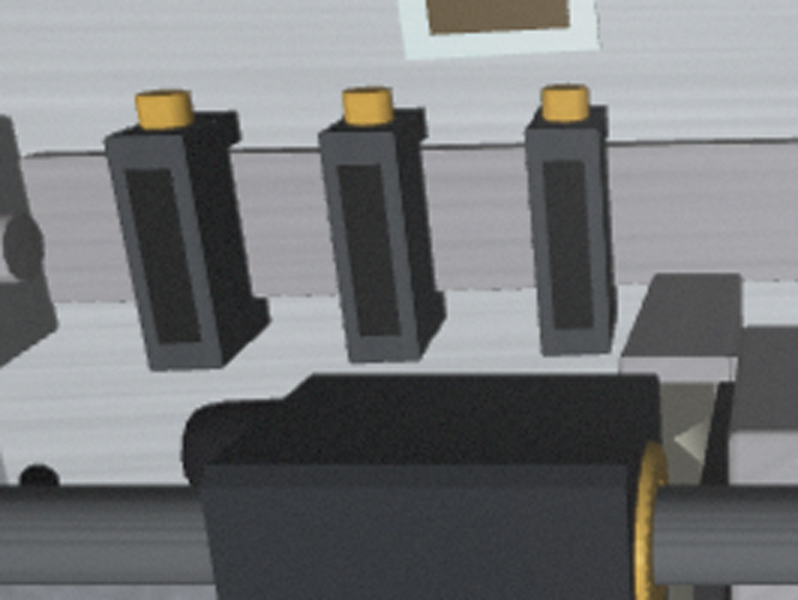

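```bash
python3 - <<'E'
from h import *
import pickle
o,s=pickle.load(open("w35.pkl","rb"));Y=np.array([.0332,.9994,0])
a=lambda p:(60+(p[0]+.5)/3-.5,150+(p[1]+.5)/3-.5)
v=[]
for p in [(163,256),(368,251),(568,245)]:
    q=atz(s,*a(p),.046);v.append(q@Y);print(q)
print(np.diff(v)); b=atz(s,*a((28,248)),.033);print("button->c1",v[0]-b@Y)
E
```

```text
[ 0.55304603 -0.16149271  0.046     ]
[ 0.55481996 -0.11349813  0.046     ]
[ 0.55632135 -0.06491447  0.046     ]
[0.04802467 0.04860436]
button->c1 0.03786436125493878
```

Gaps measured from the image are 48.0 and 48.6 mm centre to centre, so both are good. Now I'm moving to a clear place on the bench.

Call:
move_arm:
  increments:
    - [[-8, 40, 0], 0]
    - [[-8, 40, 0], 0]
    - [[-8, 40, 0], 0]
    - [[-8, 40, 0], 0]
    - [[-8, 40, 0], 0]
    - [[-8, 40, 0], 0]
    - [[-6, 30, 0], 0]
    - [[0, 0, 0], 0]

```text
clock: 34.9
tool_pos: [0.5043, 0.2504, 0.1546]
orientation: [174.3, 2.5, 177.3]
force: [0.1, -0.6, -2.3]
opening: 0.016
```

Call:
move_arm:
  increments:
    - [[0, 0, 0], 0]
    - [[0, 0, -15], 0]
    - [[0, 0, -20], 0]
    - [[0, 0, -20], 0]
    - [[0, 0, -10], 0]
    - [[0, 0, 0], 0]
    - [[0, 0, 0], 0]
    - [[0, 0, 0], 0]

```text
clock: 35.7
tool_pos: [0.5076, 0.2436, 0.0895]
orientation: [174.4, 2.6, 176.9]
force: [-0.6, 0.4, -2.3]
opening: 0.0157
```

```bash
python3 snap.py w36; python3 - <<'E'
from plant import ctrl
from h import *
S=ctrl.snapshot("scene");crop(S,380,180,200,150,4,"pics/s36.png")
E
```

```text
35.7 [0.50757018 0.24359864 0.08949861] [174.44291282   2.63056943 176.92781398] [-0.5826816   0.35334335 -2.34490093] [-0.3531724   0.15753147  0.00382004]
```

View pics/w36.png

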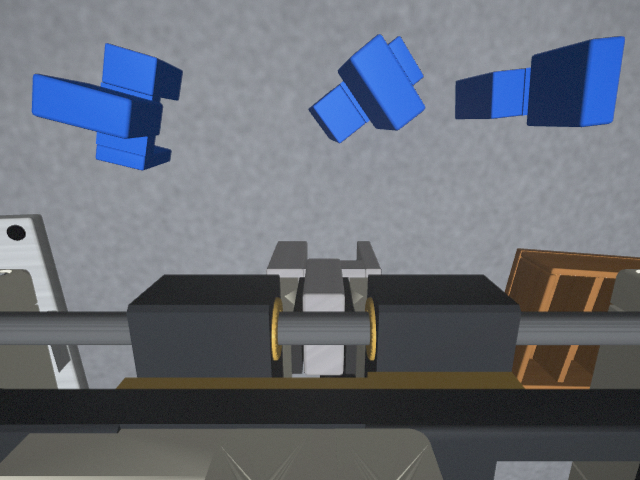

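View pics/s36.png

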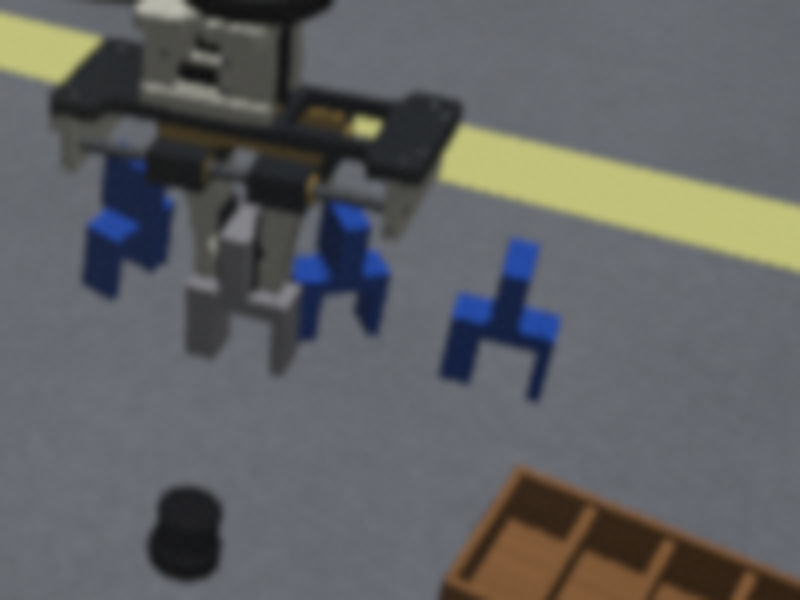

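Call:
move_arm:
  increments:
    - [[0, 0, -8], 0]
    - [[0, 0, -10], 0]
    - [[0, 0, -8], 0]
    - [[0, 0, -5], 0]
    - [[0, 0, 0], 0]
    - [[0, 0, 0], 0]
    - [[0, 0, 0], 0]
    - [[0, 0, 0], 0]

```text
clock: 36.6
tool_pos: [0.5078, 0.2446, 0.0567]
orientation: [174.4, 2.7, 177.0]
force: [0.0, 0.6, -4.0]
opening: 0.0161
```

Call:
move_arm:
  increments:
    - [[0, 0, -1.5], 0]
    - [[0, 0, 0], 0]
    - [[0, 0, -1.5], 0]
    - [[0, 0, 0], 0]
    - [[0, 0, 0], 0]
    - [[0, 0, 0], 0]
    - [[0, 0, 0], 0]
    - [[0, 0, -0.5], 0]

```text
clock: 37.4
tool_pos: [0.5082, 0.245, 0.0538]
orientation: [174.3, 2.8, 177.0]
force: [-0.2, 0.3, -3.1]
opening: 0.0159
```

Call:
move_arm:
  increments:
    - [[0, 0, -1], 0]
    - [[0, 0, 0], 0]
    - [[0, 0, 0], 0]
    - [[0, 0, 0], 0]
    - [[0, 0, 0], 0]
    - [[0, 0, 0], 0]
    - [[0, 0, 0], 0]
    - [[0, 0, -1], 0]

```text
clock: 38.2
tool_pos: [0.5084, 0.2451, 0.0521]
orientation: [174.3, 2.8, 177.0]
force: [-3.6, -1.9, 10.7]
opening: 0.0159
```

```bash
python3 snap.py w37; python3 - <<'E'
from plant import ctrl
from h import *
S=ctrl.snapshot("scene");crop(S,410,230,80,60,10,"pics/s37.png")
E
```

```text
38.2 [0.50844507 0.24506637 0.05211585] [174.2931612    2.80689021 177.01577218] [-3.58442141 -1.87385837 10.71351577] [-0.69682034  1.61749763  0.00958994]
```

View pics/s37.png

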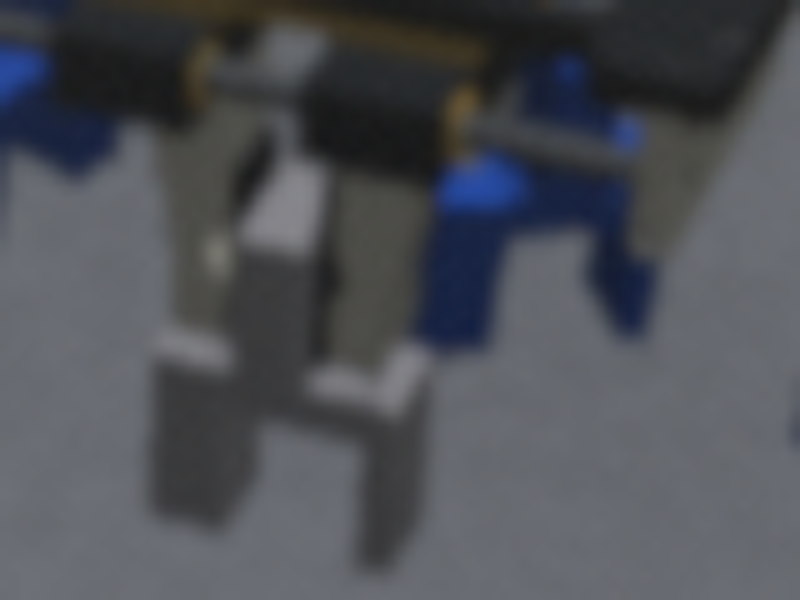

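The foot has touched the bench (fz jumped from −3 to +10.7 N). I'm relieving the load, then opening.

Call:
move_arm:
  increments:
    - [[0, 0, 0], 0]
    - [[0, 0, 0], 0]
    - [[0, 0, 0], 0]
    - [[0, 0, 0], 0]
    - [[0, 0, 0], 0]
    - [[0, 0, 0], 0]
    - [[0, 0, 0], 0]
    - [[0, 0, 0], 0]
  jaw: -0.1

```text
clock: 39.1
tool_pos: [0.5095, 0.2459, 0.053]
orientation: [174.2, 2.9, 177.0]
force: [0.2, -0.0, -0.5]
opening: 0.0392
```

```bash
python3 snap.py w38; python3 - <<'E'
from plant import ctrl
from h import *
S=ctrl.snapshot("scene");crop(S,410,230,80,60,10,"pics/s38.png")
E
```

```text
39.1 [0.50951704 0.24590563 0.05301821] [174.19411865   2.9311605  177.03319935] [ 0.19502999 -0.04961565 -0.5236958 ] [-0.43818175  0.11268663  0.00332391]
```

View pics/s38.png

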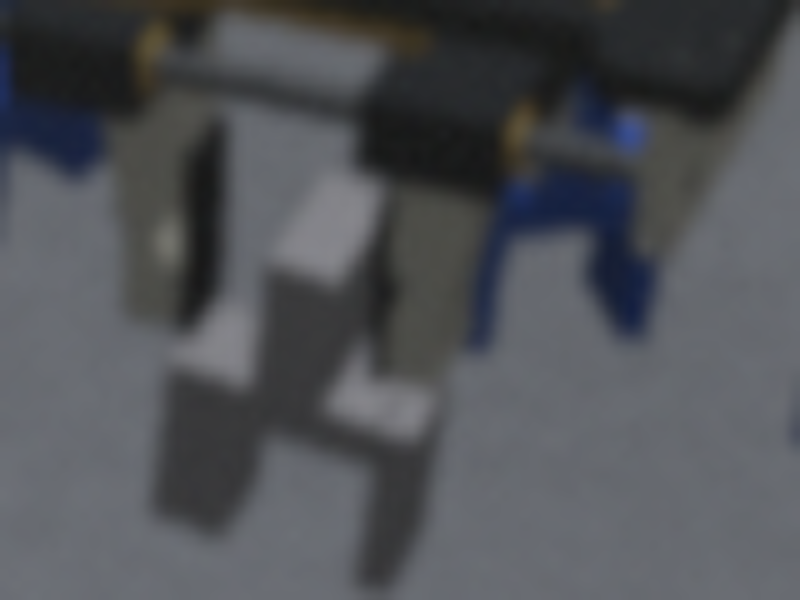

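View pics/w38.png

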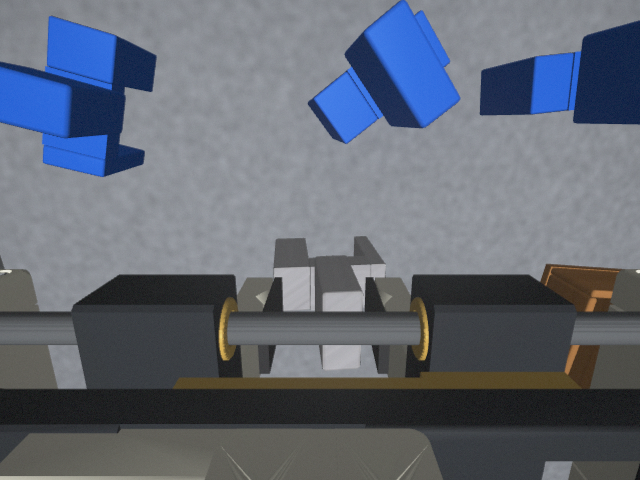

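Call:
move_arm:
  increments:
    - [[0, 0, 0], 0]
    - [[0, 0, 0], 0]
    - [[0, 0, 0], 0]
    - [[0, 0, 10], 0]
    - [[0, 0, 20], 0]
    - [[0, 0, 30], 0]
    - [[0, 0, 40], 0]
    - [[0, 0, 40], 0]
  jaw: 0.4

```text
clock: 40.0
tool_pos: [0.5059, 0.2427, 0.1939]
orientation: [174.7, 2.4, 177.0]
force: [1.1, 0.0, 0.1]
opening: 0.0611
```

Call:
move_arm:
  increments:
    - [[20, 0, 20], 0]
    - [[20, 0, 0], 0]
    - [[20, 0, 0], 0]
    - [[0, 0, 0], 0]
    - [[0, 0, 0], 0]
    - [[0, 0, 0], 0]
    - [[0, 0, 0], 0]
    - [[0, 0, 0], 0]

```text
clock: 40.8
tool_pos: [0.5686, 0.2437, 0.229]
orientation: [174.1, 3.2, 177.1]
force: [0.1, -0.5, 0.8]
opening: 0.0613
```

```bash
python3 snap.py w39; python3 - <<'E'
from plant import ctrl
from h import *
S=ctrl.snapshot("scene");crop(S,220,180,280,130,3,"pics/s39.png");crop(S,410,230,80,60,10,"pics/s39g.png")
E
```

```text
40.8 [0.56860009 0.24372815 0.2290117 ] [174.08536516   3.19626911 177.10228025] [ 0.05260198 -0.54962006  0.78750761] [-0.38948167  0.21496366 -0.01424698]
```

View pics/s39.png

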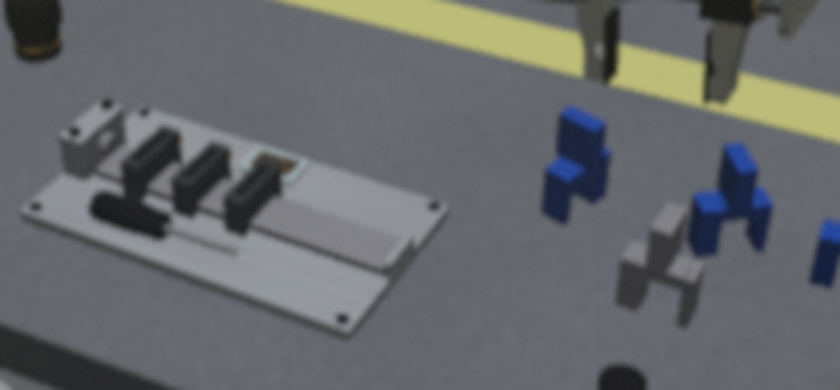

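View pics/w39.png

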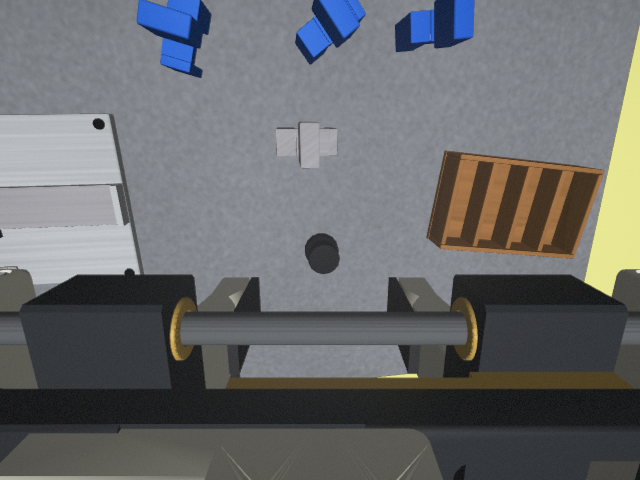

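View pics/s39g.png

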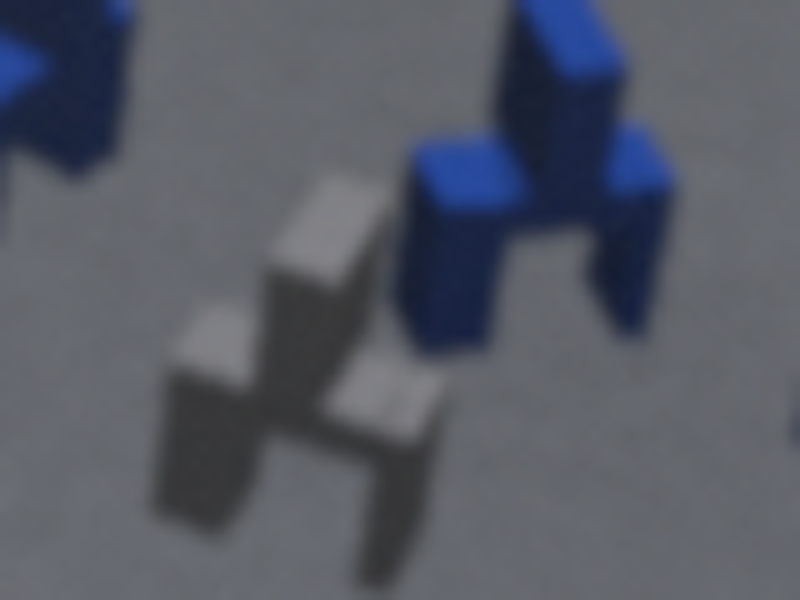

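The gauge stands upright and free on the bench, well clear of the fixture. The three carriers sit evenly along the rail, and the bystanders are where they were. I'm handing the job in.

```bash
python3 -c "
from plant import ctrl
print(ctrl.close_job())"
```

```text
the job is handed in; nothing more can be done
None
```

I set all three carriers with the steel gauge, stood it upright on the bench, let go and handed the job in at about 41 s; no verdict was reported.

| Carrier | Touched part | Force while dragging free | Force at touch |
|---|---|---|---|
| 1 | stop's button | about 13 N | 16.9 N |
| 2 | carrier 1 | about 12–13.5 N | 19.1 N |
| 3 | carrier 2 | about 12–13 N | 18.5 N |

The difference puts about 4–7 N on the touched part at each touch, under the 12 N limit. These are readings at the end of a move, not continuous ones, so a brief peak in between would not show.

- **Spacing:** in the last wrist picture, carriers 1–2 measured 48.0 mm and 2–3 measured 48.6 mm centre to centre (target 48 ± 2).
- **Button to carrier 1:** this measured 37.9 mm against the expected 39. The 1 mm disagreement is within the camera's accuracy.
- **Gauge:** it stands upright on the bench between the fixture and the box. The gripper is above it and touches nothing.
- **Tool tilt:** dragging tilted the tool to about 6° by the end, and it could not be corrected with the moves available. Tilted with the tool, the gauge was set down on its thick foot first, and it settled flat when released.
- **Bystanders:** they looked unmoved in the final pictures; I checked by eye only.

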